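# Close the pump's strainer: basket in, bayonet lid on and levered tight

## Robot

A 7-joint arm with a two-finger parallel gripper is mounted at the origin on the work surface. World frame = base frame: x ahead of the robot, y to its left, z up, the work surface at z = 0. Lengths are in m, angles in rad, forces in N, time in s.
With the tool pointing down it reaches from about 0.4 to 0.85 m from the base axis. Payload 4.5 kg.
Tool frame: the origin (TCP) lies on the centre line of the jaws, within the pads' length; the fingertips stand 25 mm ahead of it and the grasp point (between the pads) lies 6 mm ahead of it; z points along the fingers, y is the direction in which the jaws open and shut (so a half turn about z gives the same grasp; the last joint's range is limited). The gripper opens to 88 mm and grips with 3 to 60 N. Pads are 18 mm wide; open, the fingers measure 123 mm over their backs; the gripper's body (75 mm by 187 mm) begins 45 mm behind the grasp point.
Start: joints at [1.34, 0.689, -0.195, 1.565, 0.157, 0.902, -0.215], TCP at [0.164, -0.603, 0.264] pointing down, gripper open.
Joint ranges: [-3.01, 3.01], [-0.46, 2.08], [-1.47, 1.51], [0.13, 2.56], [-1, 4.14], [0.04, 2.09], [-2.66, 2.66]. Speed limits (rad/s): [2.57, 2.57, 3.14, 3.14, 3.14, 3.14, 3.14].

## Interface

Orientations are given as a unit quaternion [x, y, z, w].
In Python, from plant import r, eyes gives the robot as it stands.
- The arm moves only by the tool servo_tool, never from a script. Its argument "deltas" is a list of rows, each an object of numbers: "dx", "dy", "dz": the shift along the tool's x, y, z in units of 60 mm (1.0 is 60 mm); "ax", "ay", "az": the turn, a rotation vector about the tool's x, y, z in units of 6 degrees (1.0 is 6 degrees); "hand": the finger opening in mm, from 0 to 88.1. A call has 1 to 10 rows; each row is the pose to reach, as a shift and turn from the pose commanded when the call began, along the tool's axes at that moment; what a row does not reach only later rows make up. A row lasts 1/8 s, in which the tool goes at most 62.5 mm and 10.7 degrees, less where a joint would pass 70% of its speed; a pose out of reach is approached as far as the arm can. A call with a gripper value outside its range is refused whole. The fingers move at their own pace and stop on an object; "newtons" is the grip in N (left out, the last holds). Time passes only in rows, so rows that repeat a pose let the fingers close. It gives the time, the measured TCP pose, the force and the opening at its end, in the units of the state.
- r.get_state(): the state, without advancing time (a new reading comes with each control period).
- eyes.snapshot(name): name is "scene" or "top"; returns (picture, depth): 480x640x3 uint8, red, green, blue; 480x640 float32, m along the optical axis (not along the pixel's ray), 0 where there is no reading.
- eyes.camera_model(name): a dict with "fx", "fy", "cx", "cy" (pixels), "pose" (4x4, takes a point from camera to world coordinates). Camera axes: x right, y up, looking along -z (the intrinsics and any distortion apply to the point x, -y, -z); pixel columns grow to the right and rows downward; lengths in m; the calibration is good to about 2 mm. A picture is of the moment at which its call begins. camera_model takes no time and is no camera call.
- r.finish_job(): hands the job in, once; it reports no verdict.
The state is a dict: "clock": time; "q": joint angles; "qd": joint speeds; "joint_torque": joint torques, N m; "tool_pos": TCP position; "eef_rot": TCP orientation; "contact_force": force on the tool from outside, world axes, zero at the start; "moment": the same for the moment, N m; "opening": opening from 0.0 (shut) to 1.0 (fully open).
Only numpy, scipy, OpenCV 4.12 (cv2) and the standard library are available. Lean on these libraries where they do the work, as an engineer would, in place of code of your own. Each camera call takes 0.05 s, during which the arm holds its last target.

## Task

The irrigation pump's strainer has been rinsed: put the basket back upright in the pot, then set the lid on with its wings turned so that its hooks drop between the lugs of the neck and it lies down on the rubber seal. Let go, and push the wings round clockwise (seen from above) until the ring has pulled the lid down tight and stands hard against its stops. Leave the bottle, jar, plants and other things on the bench where they are.

Things in the scene. Friction and masses are not known exactly. Their poses are not given: they have to be found in the camera images.
- pot_mouth (a point): Centre of the fixed black strainer pot's mouth, at rim height (162 mm over the bench); z up, x along the pump to its motor. Bore 114 mm wide, 106 mm deep; neck 124 mm wide outside, down to 26 mm below the rim, pot 146 mm below that. Four outward lugs with ramped undersides ring the neck (143 mm across), four gaps between. On the -x side the suction pipe lies 50 mm below the rim.
- lug_gap (a point): Middle of one gap between lugs, 66 mm from the pot's axis, at rim height: 56 degrees counter-clockwise (from above) of pot_mouth's x. The ring drops in when its x or y axis points at this gap (any quarter turn, 9 degrees to spare each way), then turns some 56 degrees clockwise to its stops, where its wings lie along pot_mouth's x or y. It bites after about 20 degrees.
- riser (a point): Top of the discharge riser, 81 mm above the rim, 155 mm from the pot's axis towards the motor; 62 mm thick, and its pipe runs on from here above the motor. A fixed obstacle to the gripper.
- lid_ring (a point): Centre of the lid's black ring, level with the pale cover's underside, 18.5 mm over the ring's lower edge on which it stands; z up, x along the wings. Ring 162 mm across, top 11.5 mm above this point; four inward hooks at the lower edge on its x and y axes, 6 mm high, 4 mm clear of the neck. Above pot_mouth: 5 mm when down on the seal, 2.7 mm when tight, 17 mm if standing on the lugs. Lid mass 0.28 to 0.47 kg.
- wing (a point): Middle of one of the ring's two wings, 95 mm from the lid's axis along lid_ring's +x; the other wing is opposite. Upright fin, 14 mm thick, from 80 to 113 mm from the axis, from 14 mm below to 12 mm above lid_ring's level. Tightening takes about 8 to 15 N here.
- grip_bar (a point): Centre of the grey upright grip bar on the lid's pale translucent cover, 24 mm above lid_ring on the lid's axis; bar 50 mm long (its x), 14 mm thick, 32 mm high, on the cover's top face. Lift the lid by it. Cover and bar swivel in the ring with slight friction (0.15 N m): the ring follows when carried, but the bar cannot tighten it. It lies at any angle to the wings.
- cover (a joint): angle of the grip bar from the wings, counter-clockwise positive, 0 when they are in line (rad)
- seal (a joint): how far the rubber seal on the pot's rim is squeezed (m): 0 when free, standing 5 mm above the rim; about 0.0023 (some 25 N) when the lid is tight
- basket_bail (a point): Middle of the white strainer basket's fixed bail bar, 96 mm above its underside; z up, x along the bar, which is 90 mm long, 12 mm thick, 14 mm high and free underneath. Basket 102 mm across at its flange (76 mm up), 82 mm at the foot, mouth 90 mm, mass 0.09 to 0.18 kg. Home on the pot's floor this point is 10 mm below pot_mouth; any turn will do.
- feed_bottle: Bystander: white plastic bottle, 64 mm across, 165 mm tall; origin at the centre of its underside, z up.
- seed_jar: Bystander: glass jar with a steel cap, 68 mm across, 100 mm tall; origin at the centre of its underside, z up.
- pot_green: Bystander: black plant pot with a green seedling, 90 mm across at the top, about 125 mm tall with its leaves; origin at the centre of its underside, z up.
- pot_red: Bystander: black plant pot with a red seedling, 90 mm across at the top, about 125 mm tall with its leaves; origin at the centre of its underside, z up.
- coupling: Bystander: brass pipe coupling standing on end, 38 mm across, 56 mm tall; origin at the centre of its underside, z up.
- brush: Bystander: cleaning brush lying flat; origin under it near the middle of its length, x along it.
- label_box: Bystander: dark open box of plant labels, 150 x 100 x 45 mm; origin at the centre of its underside, x along its long side.
There are look-alikes about, which are no part of the job. What is shaped like the part that bears basket_bail but blue or orange is not meant.

How it is judged:
On the way, in this order (a step that is already met when the one before it is completed fails the run):
1. the basket stands upright on the pot's floor (horizontal distance between basket_bail and pot_mouth below 0.009 m and z of basket_bail in the frame of pot_mouth below -0.006 m and angle between basket_bail's own z axis and vertical below 0.08 rad), for 0.2 s.
2. the lid lies down on the seal, its hooks between or under the lugs (horizontal distance between lid_ring and pot_mouth below 0.006 m and angle between lid_ring's own z axis and vertical below 0.05 rad and z of lid_ring in the frame of pot_mouth below 0.0068 m), for 0.2 s.
At the end, for the whole second after the job is handed in: Basket upright on the pot's floor, within 9 mm of its axis. Lid level, within 6 mm of the axis, its cover's underside less than 3.8 mm above the rim, the seal squeezed more than 1.4 mm, and the ring within 0.12 rad of its stops (wings along or square to the pump) (all of step 1 and horizontal distance between lid_ring and pot_mouth below 0.006 m and angle between lid_ring's own z axis and vertical below 0.05 rad and z of lid_ring in the frame of pot_mouth below 0.0038 m and value of joint seal above 0.0014 m and (angle between the x axis of lid_ring and the x axis of pot_mouth, either way round below 0.12 rad or angle between the x axis of lid_ring and the y axis of pot_mouth, either way round below 0.12 rad)); the robot touches nothing.
It fails at once if a bystander is pushed more than 30 mm (distance of any of feed_bottle, seed_jar, pot_green, pot_red, coupling, brush, label_box from where it was at the start of the episode above 0.03 m).
It fails at once if a standing bystander is knocked over (angle between any of feed_bottle, seed_jar, pot_green, pot_red, coupling, label_box's own z axis and vertical above 0.5 rad).
It also fails if it takes over 64 s, if anything falls off the work surface, if the arm or the gripper's body presses on something with over 40 N, if the wrist force passes 120 N, or if a joint passes its speed limit or range.

## Working session

There is one attempt and no reset: what is moved stays moved. The work goes in short steps, Python scripts to look and compute and a tool call to move; the robot and the scene stay as the last step left them, time stands still between calls to the robot, and variables do not carry over. Pictures are saved under pics/ and viewed, and the job is handed in when it is done.

Besides the shell and the picture viewer there is one more tool, called after ">>>" by a JSON object that holds its "fn" and its "kwargs". servo_tool: Moves the arm, as the interface text tells. Its arguments: {"type":"object","properties":{"deltas":{"type":"array","items":{"type":"object","properties":{"dx":{"type":"number"},"dy":{"type":"number"},"dz":{"type":"number"},"ax":{"type":"number"},"ay":{"type":"number"},"az":{"type":"number"},"hand":{"type":"number"}}}},"newtons":{"type":"number"}},"required":["deltas"]}

```bash
ls; mkdir -p pics; python3 - <<'E'
from plant import r, eyes
import cv2,numpy as np
for n in ("scene","top"):
    p,d=eyes.snapshot(n); np.savez(f"pics/{n}0.npz",p=p,d=d)
    cv2.imwrite(f"pics/{n}0.png",p[:,:,::-1]); m=eyes.camera_model(n); print(n,m)
print(r.get_state())
E
```

```text
pics
scene {'fx': 455.8937859149008, 'fy': 455.8937859149008, 'cx': 320.7304547423539, 'cy': 232.72088015248843, 'pose': array([[-0.25807614, -0.70262588,  0.66310903,  1.33076858],
       [ 0.9660779 , -0.19442743,  0.16997492,  0.20452974],
       [ 0.00949781,  0.68448145,  0.72896841,  1.04665212],
       [ 0.        ,  0.        ,  0.        ,  1.        ]])}
top {'fx': 498.63659073102343, 'fy': 498.63659073102343, 'cx': 327.7917177950109, 'cy': 234.73792208649692, 'pose': array([[-0.02925786,  0.99904546, -0.03243696,  0.44743395],
       [-0.99956959, -0.02917272,  0.00309509,  0.01170739],
       [ 0.00214586,  0.03251355,  0.99946899,  1.73600943],
       [ 0.        ,  0.        ,  0.        ,  1.        ]])}
{'clock': 0.1, 'q': array([ 1.33982217,  0.68986188, -0.19456362,  1.56621647,  0.15732674,
        0.90255331, -0.21510889]), 'qd': array([ 0.00021017, -0.00075564, -0.00278228, -0.00195719, -0.00071128,
       -0.00039749,  0.00075084]), 'joint_torque': array([-3.17601007e-03, -5.28504789e+01, -1.27152253e+00, -1.53838402e+01,
       -5.25559508e-02,  1.91431252e-03,  5.50938307e-05]), 'tool_pos': array([ 0.16339315, -0.602717  ,  0.26302148]), 'eef_rot': array([ 9.91241715e-01,  1.32057518e-01, -1.69486564e-04, -8.03386907e-04]), 'contact_force': array([ 0.10385069, -0.86199392,  0.42663744]), 'moment': array([-0.01814394, -0.05036718, -0.01182443]), 'opening': 1.0022510856268738}
```

View pics/scene0.png

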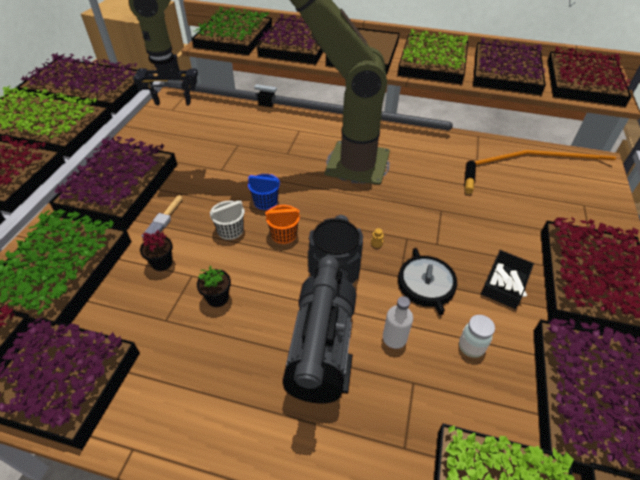

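View pics/top0.png

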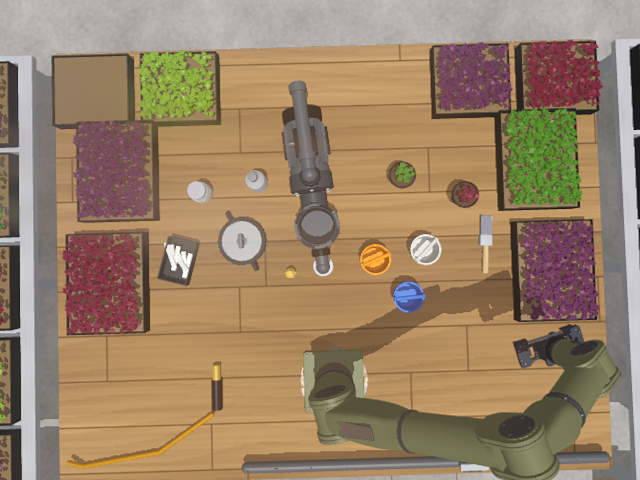

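Candidates for the basket in the top view are white (425,249), orange (376,258) and blue (408,296). White is the one meant. The lid is at (241,241) and the pot at (316,226). I'll confirm these in enlarged crops.

```bash
cat > h.py <<'E'
import numpy as np,cv2
from plant import r,eyes
def world(name,u,v,d=None,z=None):
    m=eyes.camera_model(name);P=m["pose"]
    ray=np.array([(u-m["cx"])/m["fx"],-(v-m["cy"])/m["fy"],-1.0])
    w=P[:3,:3]@ray;o=P[:3,3]
    s=d if d is not None else (z-o[2])/w[2]
    return o+s*w
def cloud(name,dep):
    m=eyes.camera_model(name);P=m["pose"]
    v,u=np.mgrid[0:480,0:640]
    ray=np.stack([(u-m["cx"])/m["fx"],-(v-m["cy"])/m["fy"],-np.ones(u.shape)],-1)
    return (ray*dep[...,None])@P[:3,:3].T+P[:3,3]
def proj(name,p):
    m=eyes.camera_model(name);P=m["pose"]
    c=P[:3,:3].T@(np.array(p)-P[:3,3]); return m["cx"]+m["fx"]*c[0]/-c[2], m["cy"]+m["fy"]*c[1]/c[2]
E
python3 - <<'E'
import numpy as np,cv2
from h import *
t=np.load("pics/top0.npz");s=np.load("pics/scene0.npz")
def crop(im,x,y,w,k=8): return cv2.resize(im[y:y+w,x:x+w,::-1],None,fx=k,fy=k,interpolation=cv2.INTER_CUBIC)
a=[crop(t['p'],395,215,60,6),crop(t['p'],210,207,60,6)]
b=[crop(t['p'],280,190,80,5)[:360,:360]]
cv2.imwrite("pics/c1.png",np.hstack(a))
cv2.imwrite("pics/c2.png",crop(t['p'],275,185,85,7))
b=[crop(s['p'],200,190,60,6),crop(s['p'],390,240,75,5)[:360,:360]]
cv2.imwrite("pics/c3.png",np.hstack(b))
for n,uv in (("top",[(425,249),(241,241),(376,258),(316,226),(298,90),(310,180)]),("scene",[(227,207),(428,270)])):
    z=t if n=="top" else s
    for u,v in uv: print(n,u,v,world(n,u,v,z['d'][v,u]).round(4))
C=cloud("top",t['d']); S=cloud("scene",s['d'])
np.savez("pics/cl.npz",C=C,S=S)
print(C[150:155,340:350,2].mean(), S[420,120:130].round(3)[0], C[300,340,2])
E
```

```text
top 425 249 [ 0.4444 -0.3099  0.1045]
top 241 241 [0.4893 0.2988 0.0594]
top 376 258 [ 0.4195 -0.1499  0.0914]
top 316 226 [0.5326 0.0454 0.0564]
top 298 90 [0.9362 0.0843 0.2432]
top 310 180 [0.6623 0.0558 0.2409]
scene 227 207 [ 0.4433 -0.3139  0.101 ]
scene 428 270 [0.4928 0.2966 0.0624]
-0.0002801299664597634 [ 1.063 -0.325  0.005] -0.005957819405144615
```

View pics/c1.png

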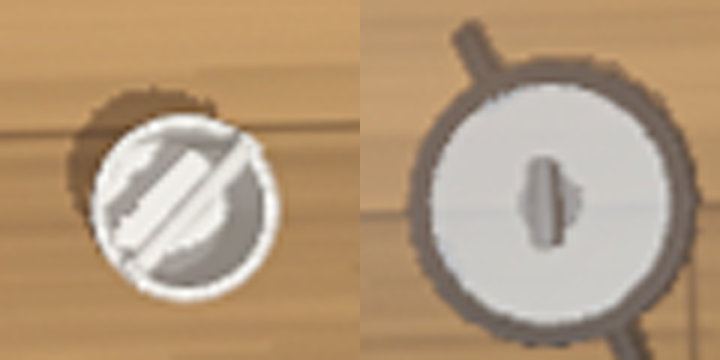

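View pics/c2.png

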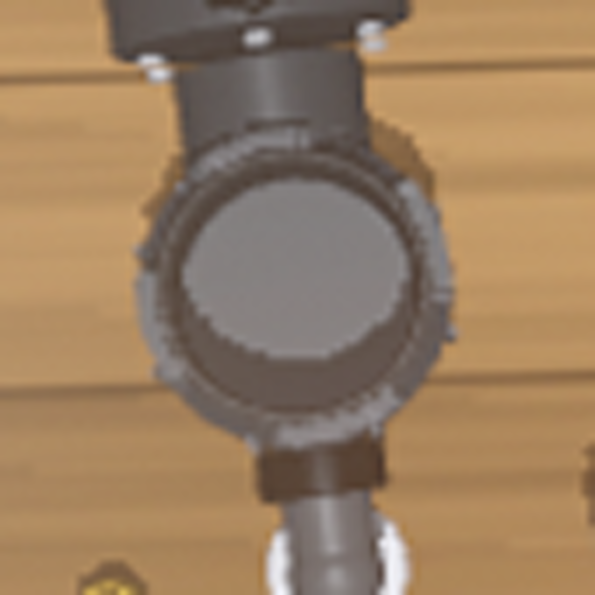

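View pics/c3.png

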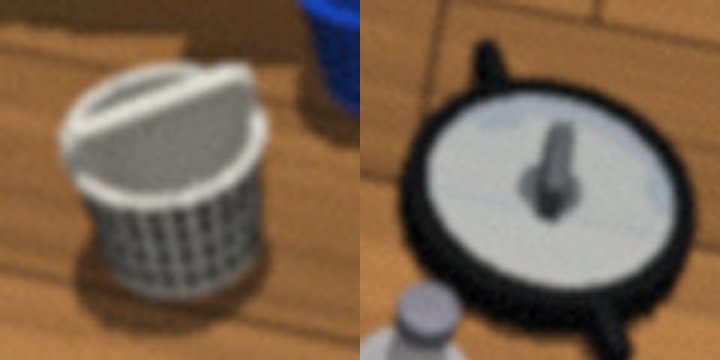

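```bash
cat > fit.py <<'E'
import numpy as np,cv2
from scipy.optimize import least_squares
def circ(P,r=None):
    f=lambda p:np.hypot(P[:,0]-p[0],P[:,1]-p[1])-(p[2] if r is None else r)
    s=least_squares(f,[*P[:,:2].mean(0),0.06],loss='soft_l1',f_scale=0.002);return s.x,np.abs(s.fun).mean(),len(P)
def sel(C,c,R,z0,z1):
    P=C.reshape(-1,3);m=(np.hypot(P[:,0]-c[0],P[:,1]-c[1])<R)&(P[:,2]>z0)&(P[:,2]<z1);return P[m]
def axis(P):
    c=P[:,:2].mean(0);u,s,v=np.linalg.svd(P[:,:2]-c);return P.mean(0).round(4),np.degrees(np.arctan2(v[0,1],v[0,0])),(s/np.sqrt(len(P))*np.sqrt(12)).round(4),len(P)
E
python3 - <<'E'
from fit import *; from h import *
z=np.load("pics/cl.npz")
for k in "CS":
    C=z[k]
    print(k)
    P=sel(C,(0.53,0.045),0.085,0.150,0.172);print("pot rim",len(P),np.median(P[:,2]))
    h,_=np.histogram(np.hypot(*(P[:,:2]-[0.53,0.045]).T),bins=np.arange(.05,.09,.004));print(h)
    # top surface
    P=sel(C,(0.53,0.045),0.085,0.135,0.172)
    hz,e=np.histogram(P[:,2],bins=np.arange(.135,.174,.003));print(hz)
    print("pot fit",circ(sel(C,(0.53,0.045),0.085,0.158,0.170)))
    P=sel(C,(0.44,-0.31),0.07,0.09,0.115);print("bail",axis(P),np.percentile(P[:,2],[5,50,95]))
    P=sel(C,(0.44,-0.31),0.07,0.068,0.082);print("flange",circ(P))
    P=sel(C,(0.49,0.297),0.06,0.045,0.085);print("bar",axis(P),np.percentile(P[:,2],[5,50,95]))
    P=sel(C,(0.49,0.297),0.13,0.012,0.036);rr=np.hypot(*(P[:,:2]-[0.49,0.297]).T);
    print("ring",circ(P[(rr>.066)&(rr<.083)])); W=P[(rr>.086)];print("wings",axis(W))
    P=sel(C,(0.664,0.055),0.05,0.20,0.25); print("riser top",P.mean(0),len(P))
    P=C.reshape(-1,3);P=P[(P[:,2]>.232)&(P[:,2]<.25)&(P[:,0]>.68)&(P[:,0]<.95)&(abs(P[:,1]-.07)<.06)];print("pipe",axis(P))
E
```

```text
C
pot rim 410 0.16294647350943858
[  0  65 111 101  87  44   2   0   0]
[ 29  21   8   6   3   9  16  52 101  81  88  53]
pot fit (array([0.52885721, 0.04236256, 0.06302083]), np.float64(0.00387258023880996), 331)
bail (array([ 0.4451, -0.3149,  0.1013]), np.float64(135.8613495883527), array([0.098 , 0.0125]), 119) [0.09192386 0.10171521 0.10888349]
flange (array([ 0.44512468, -0.3147783 ,  0.04757857]), np.float64(0.0019431003848854479), 156)
bar (array([0.4918, 0.3027, 0.0578]), np.float64(-179.27061208228736), array([0.0493, 0.0148]), 71) [0.04870096 0.05813158 0.06486355]
ring (array([0.49060145, 0.29878355, 0.07347756]), np.float64(0.0037050604255479142), 543)
wings (array([0.5074, 0.325 , 0.0268]), np.float64(-151.97800676220416), array([0.2949, 0.1244]), 98)
riser top [0.68229988 0.05809618 0.23253723] 283
pipe (array([0.8162, 0.0736, 0.241 ]), np.float64(-173.54655561250482), array([0.2729, 0.041 ]), 1071)
S
pot rim 770 0.16188625961851633
[ 47 171 194 225  66  35  30   1   0]
[ 78  66  49  53  50  48  71  92 181 128 118 123]
pot fit (array([0.52984651, 0.03961866, 0.06093649]), np.float64(0.0035952531389122893), 578)
bail (array([ 0.4466, -0.318 ,  0.1007]), np.float64(-44.50588498528282), array([0.0983, 0.0126]), 172) [0.09256223 0.10173522 0.10676497]
flange (array([ 0.4443733 , -0.31863446,  0.04719328]), np.float64(0.0019850726086648547), 194)
bar (array([0.4959, 0.3001, 0.0578]), np.float64(1.6468946913816678), array([0.055 , 0.0143]), 94) [0.04750502 0.05874799 0.06283903]
ring (array([0.49318302, 0.29754813, 0.07507914]), np.float64(0.0037637987590382837), 865)
wings (array([0.5237, 0.3158, 0.0265]), np.float64(26.29562583657142), array([0.3198, 0.0383]), 137)
riser top [0.69156264 0.06001192 0.23625796] 323
pipe (array([0.8241, 0.0727, 0.2416]), np.float64(6.538987611791014), array([0.2715, 0.0414]), 2048)
```

The white strainer is confirmed, with its bail at about (0.445,-0.3165) and lying at -44°. The pot is at (0.529,0.041) with the pump axis at 6.5°. The lid is at (0.492,0.298) with wings at about 26° and the bar at about 1°. Next I'll write a planner that turns targets into tool units.

```bash
cat > plan.py <<'E'
import numpy as np
from scipy.spatial.transform import Rotation as R
from plant import r
def tgt(yaw): # tool x dir at yaw deg, z down
    c,s=np.cos(np.radians(yaw)),np.sin(np.radians(yaw));return R.from_matrix(np.array([[c,s,0],[s,-c,0],[0,0,-1]]))
def plan(pos,yaw,base=None):
    s=r.get_state();p,q=(s["tool_pos"],R.from_quat(s["eef_rot"])) if base is None else (np.array(base[0]),tgt(base[1]))
    d=q.inv().apply(np.array(pos)-p)/.06; a=np.degrees((q.inv()*tgt(yaw)).as_rotvec())/6
    print("d",d.round(3),"a",a.round(3))
def show():
    s=r.get_state();m=R.from_quat(s["eef_rot"]).as_matrix()
    print("t",round(s["clock"],2),"q",s["q"].round(2),"pos",s["tool_pos"].round(4),"yaw",np.degrees(np.arctan2(m[1,0],m[0,0])).round(2),"tilt",np.degrees(np.arccos(-m[2,2])).round(2),"F",s["contact_force"].round(1),"M",s["moment"].round(2),"open mm",round(s["opening"]*88.1,1))
E
python3 -c "
from plan import *
show();plan((.4453,-.3165,.2),-44.3)"
```

```text
t 0.1 q [ 1.34  0.69 -0.19  1.57  0.16  0.9  -0.22] pos [ 0.1634 -0.6027  0.263 ] yaw 15.18 tilt 0.09 F [ 0.1 -0.9  0.4] M [-0.02 -0.05 -0.01] open mm 88.3
d [ 5.784 -3.372  1.055] a [-1.400e-02  9.000e-03  9.913e+00]
```

>>> {"fn": "servo_tool", "kwargs": {"deltas": [{"dx": 1, "dy": -0.6, "dz": 0.2, "az": 1.7, "hand": 40}, {"dx": 1.9, "dy": -1.1, "dz": 0.4, "az": 3.4, "hand": 40}, {"dx": 2.8, "dy": -1.6, "dz": 0.6, "az": 5.1, "hand": 40}, {"dx": 3.7, "dy": -2.1, "dz": 0.8, "az": 6.8, "hand": 40}, {"dx": 4.6, "dy": -2.7, "dz": 1.0, "az": 8.5, "hand": 40}, {"dx": 5.4, "dy": -3.1, "dz": 1.05, "az": 9.91, "hand": 40}, {"dx": 5.78, "dy": -3.37, "dz": 1.05, "az": 9.91, "hand": 40}, {"dx": 5.78, "dy": -3.37, "dz": 1.05, "az": 9.91, "hand": 40}, {"dx": 5.78, "dy": -3.37, "dz": 1.05, "az": 9.91, "hand": 40}, {"dx": 5.78, "dy": -3.37, "dz": 1.05, "az": 9.91, "hand": 40}], "newtons": 20}}

```text
schema error: expected keys dx, dy, dz, ax, ay, az, hand
```

```bash
python3 -c "
from plan import *
show();plan((.4453,-.3165,.104),-44.3)"
```

```text
t 0.1 q [ 1.34  0.69 -0.19  1.57  0.16  0.9  -0.22] pos [ 0.1634 -0.6027  0.263 ] yaw 15.18 tilt 0.09 F [ 0.1 -0.9  0.4] M [-0.02 -0.05 -0.01] open mm 88.3
d [ 5.784 -3.369  2.655] a [-1.400e-02  9.000e-03  9.913e+00]
```

>>> {"fn": "servo_tool", "kwargs": {"deltas": [{"dx": 1, "dy": -0.6, "dz": 0.2, "ax": 0, "ay": 0, "az": 1.7, "hand": 40}, {"dx": 1.9, "dy": -1.1, "dz": 0.4, "ax": 0, "ay": 0, "az": 3.4, "hand": 40}, {"dx": 2.8, "dy": -1.6, "dz": 0.6, "ax": 0, "ay": 0, "az": 5.1, "hand": 40}, {"dx": 3.7, "dy": -2.1, "dz": 0.8, "ax": 0, "ay": 0, "az": 6.8, "hand": 40}, {"dx": 4.6, "dy": -2.7, "dz": 1.0, "ax": 0, "ay": 0, "az": 8.5, "hand": 40}, {"dx": 5.4, "dy": -3.1, "dz": 1.05, "ax": 0, "ay": 0, "az": 9.91, "hand": 40}, {"dx": 5.78, "dy": -3.37, "dz": 1.05, "ax": 0, "ay": 0, "az": 9.91, "hand": 40}, {"dx": 5.78, "dy": -3.37, "dz": 1.05, "ax": 0, "ay": 0, "az": 9.91, "hand": 40}, {"dx": 5.78, "dy": -3.37, "dz": 1.05, "ax": 0, "ay": 0, "az": 9.91, "hand": 40}, {"dx": 5.78, "dy": -3.37, "dz": 1.05, "ax": 0, "ay": 0, "az": 9.91, "hand": 40}], "newtons": 20}}

```text
clock: 1.35
tool_pos: [0.444, -0.319, 0.2008]
eef_rot: [0.926, -0.378, -0.0, 0.001]
contact_force: [0.1, 0.2, 0.2]
opening: 0.453
```

```bash
python3 -c "
from plan import *
show();plan((.4453,-.3165,.104),-44.3)"
```

```text
t 1.35 q [ 0.44  0.68  0.17  1.88 -0.19  0.6  -1.62] pos [ 0.444  -0.319   0.2008] yaw -44.47 tilt 0.06 F [0.1 0.2 0.2] M [ 0.07 -0.   -0.01] open mm 40.0
d [-0.014 -0.047  1.614] a [ 0.01  -0.002 -0.029]
```

>>> {"fn": "servo_tool", "kwargs": {"deltas": [{"dx": 0, "dy": -0.03, "dz": 0.6, "ax": 0, "ay": 0, "az": 0, "hand": 40}, {"dx": 0, "dy": -0.04, "dz": 1.0, "ax": 0, "ay": 0, "az": 0, "hand": 40}, {"dx": 0, "dy": -0.04, "dz": 1.1, "ax": 0, "ay": 0, "az": 0, "hand": 40}, {"dx": 0, "dy": -0.04, "dz": 1.1, "ax": 0, "ay": 0, "az": 0, "hand": 40}]}}

```text
clock: 1.85
tool_pos: [0.4466, -0.3165, 0.135]
eef_rot: [0.926, -0.378, 0.0, 0.0]
contact_force: [0.3, -0.5, -0.7]
opening: 0.456
```

```bash
python3 - <<'E'
from plan import *; from h import *
show();plan((.4453,-.3165,.104),-44.3)
p,d=eyes.snapshot("scene")
cv2.imwrite("pics/s1.png",cv2.resize(p[130:260,150:310,::-1],None,fx=5,fy=4.6,interpolation=cv2.INTER_CUBIC)[:598,:800])
E
```

```text
t 1.85 q [ 0.46  0.79  0.13  1.92 -0.21  0.45 -1.61] pos [ 0.4466 -0.3165  0.135 ] yaw -44.38 tilt 0.02 F [ 0.3 -0.5 -0.7] M [0.07 0.02 0.03] open mm 40.1
d [-0.015  0.015  0.516] a [ 0.003 -0.002 -0.013]
```

View pics/s1.png

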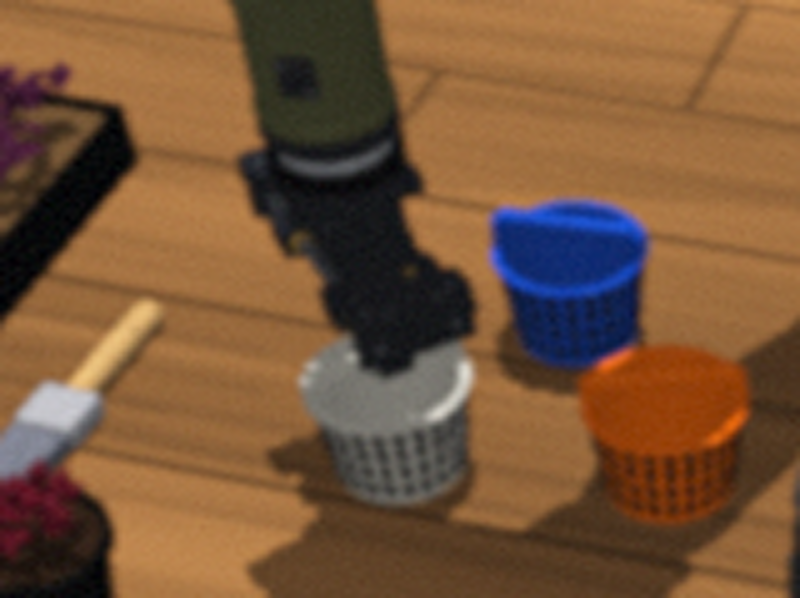

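The gripper at (390,340) hides the bail and is centred over it, with no contact force. I'll go down and close.

>>> {"fn": "servo_tool", "kwargs": {"deltas": [{"dx": 0, "dy": 0, "dz": 0.3, "ax": 0, "ay": 0, "az": 0, "hand": 40}, {"dx": 0, "dy": 0, "dz": 0.52, "ax": 0, "ay": 0, "az": 0, "hand": 40}, {"dx": 0, "dy": 0, "dz": 0.52, "ax": 0, "ay": 0, "az": 0, "hand": 40}, {"dx": 0, "dy": 0, "dz": 0.52, "ax": 0, "ay": 0, "az": 0, "hand": 20}, {"dx": 0, "dy": 0, "dz": 0.52, "ax": 0, "ay": 0, "az": 0, "hand": 5}, {"dx": 0, "dy": 0, "dz": 0.52, "ax": 0, "ay": 0, "az": 0, "hand": 5}, {"dx": 0, "dy": 0, "dz": 0.52, "ax": 0, "ay": 0, "az": 0, "hand": 5}, {"dx": 0, "dy": 0, "dz": 0.52, "ax": 0, "ay": 0, "az": 0, "hand": 5}]}}

```text
clock: 2.9
tool_pos: [0.4471, -0.3159, 0.1037]
eef_rot: [0.926, -0.377, 0.0, 0.0]
contact_force: [-0.5, -0.5, 1.8]
opening: 0.133
```

```bash
python3 - <<'E'
from plan import *; from h import *
show()
E
```

```text
t 2.9 q [ 0.47  0.84  0.11  1.93 -0.22  0.38 -1.6 ] pos [ 0.4471 -0.3159  0.1037] yaw -44.3 tilt 0.03 F [-0.5 -0.5  1.8] M [-0.11  0.14  0.04] open mm 11.7
```

>>> {"fn": "servo_tool", "kwargs": {"deltas": [{"dx": 0, "dy": 0, "dz": -0.3, "ax": 0, "ay": 0, "az": 0, "hand": 5}, {"dx": 0, "dy": 0, "dz": -1.0, "ax": 0, "ay": 0, "az": 0, "hand": 5}, {"dx": 0, "dy": 0, "dz": -1.8, "ax": 0, "ay": 0, "az": 0, "hand": 5}, {"dx": 0, "dy": 0, "dz": -2.6, "ax": 0, "ay": 0, "az": 0, "hand": 5}, {"dx": 0, "dy": 0, "dz": -3.2, "ax": 0, "ay": 0, "az": 0, "hand": 5}, {"dx": 0, "dy": 0, "dz": -3.3, "ax": 0, "ay": 0, "az": 0, "hand": 5}, {"dx": 0, "dy": 0, "dz": -3.3, "ax": 0, "ay": 0, "az": 0, "hand": 5}]}}

```text
clock: 3.78
tool_pos: [0.4467, -0.315, 0.3007]
eef_rot: [0.926, -0.377, -0.001, -0.0]
contact_force: [-0.2, -0.1, -1.3]
opening: 0.132
```

```bash
python3 - <<'E'
from plan import *; from h import *
show();plan((.529,.041,.302),-10)
E
```

```text
t 3.77 q [ 0.4   0.55  0.22  1.77 -0.15  0.84 -1.66] pos [ 0.4467 -0.315   0.3007] yaw -44.26 tilt 0.08 F [-0.2 -0.1 -1.3] M [ 0.12 -0.01 -0.01] open mm 11.6
d [-3.159 -5.206 -0.016] a [-4.00e-03  1.30e-02 -5.71e+00]
```

>>> {"fn": "servo_tool", "kwargs": {"deltas": [{"dx": -0.2, "dy": -0.35, "dz": 0, "ax": 0, "ay": 0, "az": -0.4, "hand": 5}, {"dx": -0.6, "dy": -1.0, "dz": 0, "ax": 0, "ay": 0, "az": -1.1, "hand": 5}, {"dx": -1.1, "dy": -1.8, "dz": 0, "ax": 0, "ay": 0, "az": -2.0, "hand": 5}, {"dx": -1.6, "dy": -2.6, "dz": 0, "ax": 0, "ay": 0, "az": -2.9, "hand": 5}, {"dx": -2.1, "dy": -3.4, "dz": 0, "ax": 0, "ay": 0, "az": -3.8, "hand": 5}, {"dx": -2.6, "dy": -4.2, "dz": 0, "ax": 0, "ay": 0, "az": -4.7, "hand": 5}, {"dx": -3.0, "dy": -4.9, "dz": 0, "ax": 0, "ay": 0, "az": -5.4, "hand": 5}, {"dx": -3.16, "dy": -5.2, "dz": 0, "ax": 0, "ay": 0, "az": -5.71, "hand": 5}, {"dx": -3.16, "dy": -5.2, "dz": 0, "ax": 0, "ay": 0, "az": -5.71, "hand": 5}, {"dx": -3.16, "dy": -5.2, "dz": 0, "ax": 0, "ay": 0, "az": -5.71, "hand": 5}]}}

```text
clock: 5.03
tool_pos: [0.5285, 0.0375, 0.3008]
eef_rot: [0.996, -0.089, -0.001, 0.001]
contact_force: [-0.1, 0.6, -1.2]
opening: 0.132
```

```bash
python3 - <<'E'
from plan import *; from h import *; from fit import *
show();
for n in("scene","top"):
  p,d=eyes.snapshot(n); np.savez(f"pics/{n}2.npz",p=p,d=d)
  x,y=(260,120) if n=="scene" else (250,150)
  cv2.imwrite(f"pics/{n}2.png",cv2.resize(p[y:y+150,x:x+150,::-1],None,fx=4,fy=4,interpolation=cv2.INTER_CUBIC))
  C=cloud(n,d)
  P=sel(C,(0.529,.041),.07,.267,.28);print(n,"flange",circ(P,.051),len(P))
E
```

```text
t 5.03 q [-0.2   0.51  0.07  1.81 -0.04  0.82 -1.86] pos [0.5285 0.0375 0.3008] yaw -10.25 tilt 0.16 F [-0.1  0.6 -1.2] M [ 0.02  0.02 -0.05] open mm 11.6
scene flange (array([0.52572079, 0.03563287, 0.06      ]), np.float64(0.004039183822459248), 276) 276fit.py:5: RuntimeWarning: Mean of empty slice.
  s=least_squares(f,[*P[:,:2].mean(0),0.06],loss='soft_l1',f_scale=0.002);return s.x,np.abs(s.fun).mean(),len(P)
  ret = um.true_divide(
Traceback (most recent call last):
  File "fit.py", line 5, in circ
    s=least_squares(f,[*P[:,:2].mean(0),0.06],loss='soft_l1',f_scale=0.002);return s.x,np.abs(s.fun).mean(),len(P)
ValueError: Initial guess is outside of provided bounds
```

View pics/scene2.png

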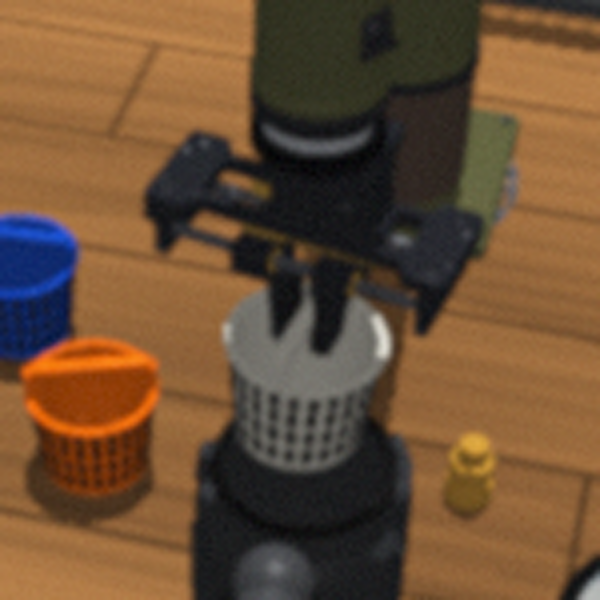

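View pics/top2.png

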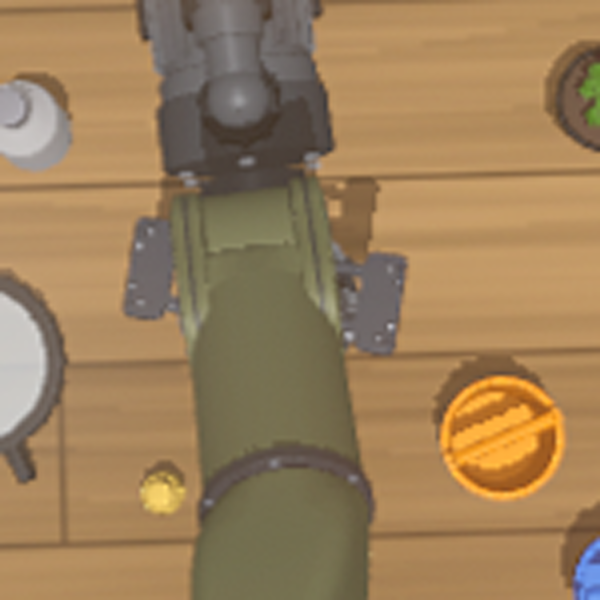

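```bash
python3 - <<'E'
from h import *; from fit import *
for v in (278,283,287): print(world("top",275+296/7-.5,185+v/7-.5,z=.160).round(4))
s=np.load("pics/scene0.npz");p=s['p']
cv2.imwrite("pics/c4.png",cv2.resize(p[205:290,295:375,::-1],None,fx=7,fy=7,interpolation=cv2.INTER_CUBIC))
# overlay predicted circles
for n,f in(("scene","scene0"),("top","top0")):
  im=np.load(f"pics/{f}.npz")['p']
  x,y=(295,205) if n=="scene" else (275,185)
  k=7;a=cv2.resize(im[y:y+85,x:x+80,::-1],None,fx=k,fy=k,interpolation=cv2.INTER_CUBIC)
  a=cv2.convertScaleAbs(a,alpha=1.8,beta=20)
  for R,z,col in((.057,.162,(0,0,255)),(.073,.136,(0,255,0))):
    pts=[]
    for t in np.linspace(0,2*np.pi,80):
      u,v=proj(n,(.529+R*np.cos(t),.041+R*np.sin(t),z));pts.append(((u+.5-x)*k,(v+.5-y)*k))
    cv2.polylines(a,[np.array(pts).astype(int)],True,col,1)
  cv2.imwrite(f"pics/o_{n}.png",a)
a=np.hstack([cv2.imread("pics/o_scene.png"),cv2.imread("pics/o_top.png")]);cv2.imwrite("pics/o.png",cv2.resize(a,(800,425)))
E
```

```text
[0.5329 0.0407 0.16  ]
[0.5306 0.0407 0.16  ]
[0.5288 0.0408 0.16  ]
```

View pics/o_scene.png

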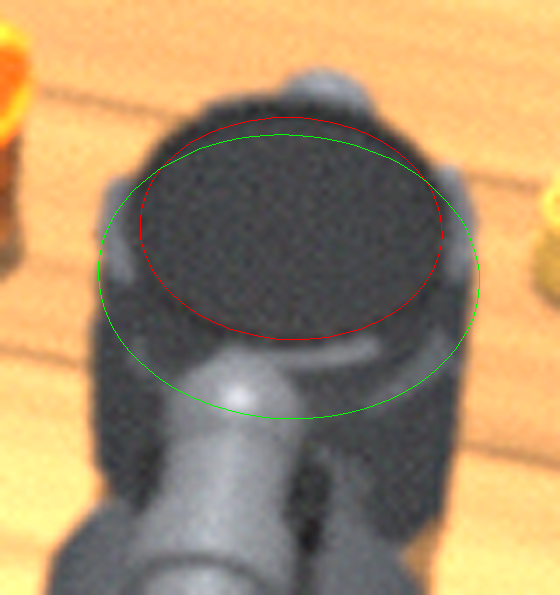

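View pics/o_top.png

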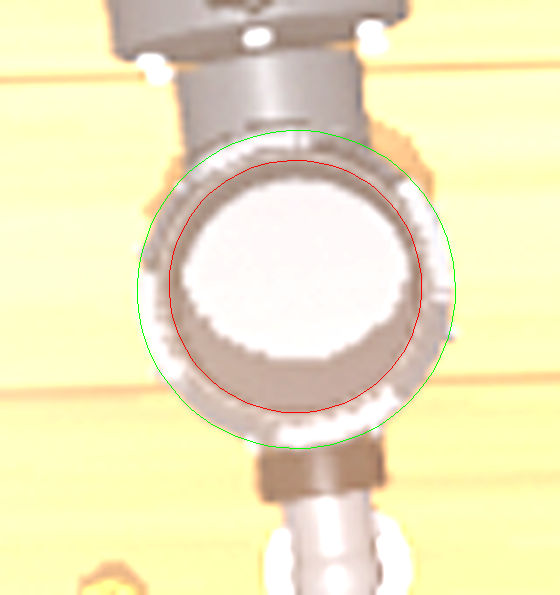

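```bash
python3 - <<'E'
from plan import *
show();plan((.529,.040,.165),-10)
E
```

```text
t 5.12 q [-0.2   0.51  0.07  1.81 -0.04  0.82 -1.86] pos [0.5287 0.0377 0.3013] yaw -10.26 tilt 0.1 F [-0.1 -0.6 -1. ] M [ 0.09  0.03 -0.01] open mm 11.3
d [-1.000e-03 -4.300e-02  2.272e+00] a [ 0.015  0.006 -0.043]
```

>>> {"fn": "servo_tool", "kwargs": {"deltas": [{"dx": 0, "dy": -0.04, "dz": 0.3, "ax": 0, "ay": 0, "az": 0, "hand": 5}, {"dx": 0, "dy": -0.04, "dz": 0.6, "ax": 0, "ay": 0, "az": 0, "hand": 5}, {"dx": 0, "dy": -0.04, "dz": 0.9, "ax": 0, "ay": 0, "az": 0, "hand": 5}, {"dx": 0, "dy": -0.04, "dz": 1.2, "ax": 0, "ay": 0, "az": 0, "hand": 5}, {"dx": 0, "dy": -0.04, "dz": 1.4, "ax": 0, "ay": 0, "az": 0, "hand": 5}]}}

```text
clock: 5.75
tool_pos: [0.5293, 0.041, 0.2169]
eef_rot: [0.996, -0.089, -0.0, 0.0]
contact_force: [-1.2, -0.3, -1.7]
opening: 0.135
```

```bash
python3 - <<'E'
from plan import *; from h import *; from fit import *
show();plan((.529,.040,.165),-10)
p,d=eyes.snapshot("scene")
cv2.imwrite(f"pics/s3.png",cv2.resize(p[130:270,260:400,::-1],None,fx=4,fy=4,interpolation=cv2.INTER_CUBIC))
E
```

```text
t 5.75 q [-0.2   0.63  0.05  1.91 -0.05  0.6  -1.86] pos [0.5293 0.041  0.2169] yaw -10.16 tilt 0.06 F [-1.2 -0.3 -1.7] M [ 0.04  0.03 -0.07] open mm 11.9
d [-0.002  0.017  0.865] a [ 0.009  0.004 -0.027]
```

View pics/s3.png

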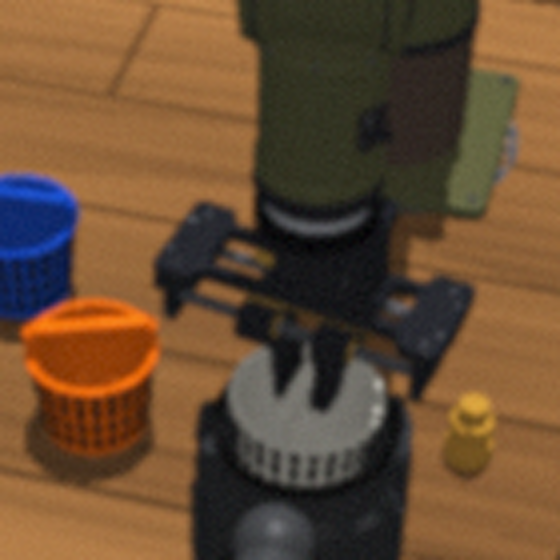

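The basket (228–386) sits centred in the pot (195–410) and is part-way in with no contact. I'll continue down.

>>> {"fn": "servo_tool", "kwargs": {"deltas": [{"dx": 0, "dy": 0.01, "dz": 0.3, "ax": 0, "ay": 0, "az": 0, "hand": 5}, {"dx": 0, "dy": 0.01, "dz": 0.6, "ax": 0, "ay": 0, "az": 0, "hand": 5}, {"dx": 0, "dy": 0.01, "dz": 0.8, "ax": 0, "ay": 0, "az": 0, "hand": 5}, {"dx": 0, "dy": 0.01, "dz": 0.86, "ax": 0, "ay": 0, "az": 0, "hand": 5}, {"dx": 0, "dy": 0.01, "dz": 0.86, "ax": 0, "ay": 0, "az": 0, "hand": 5}]}}

```text
clock: 6.42
tool_pos: [0.5297, 0.0418, 0.1661]
eef_rot: [0.996, -0.087, 0.0, 0.0]
contact_force: [-0.5, -0.1, -2.0]
opening: 0.133
```

```bash
python3 -c "
from plan import *
show()"
```

```text
t 6.42 q [-0.19  0.72  0.04  1.95 -0.05  0.48 -1.86] pos [0.5297 0.0418 0.1661] yaw -10.04 tilt 0.02 F [-0.5 -0.1 -2. ] M [0.01 0.   0.02] open mm 11.7
```

>>> {"fn": "servo_tool", "kwargs": {"deltas": [{"dx": 0, "dy": 0.02, "dz": 0.05, "ax": 0, "ay": 0, "az": 0, "hand": 5}, {"dx": 0, "dy": 0.02, "dz": 0.09, "ax": 0, "ay": 0, "az": 0, "hand": 5}, {"dx": 0, "dy": 0.02, "dz": 0.12, "ax": 0, "ay": 0, "az": 0, "hand": 5}, {"dx": 0, "dy": 0.02, "dz": 0.12, "ax": 0, "ay": 0, "az": 0, "hand": 5}]}}

```text
clock: 6.92
tool_pos: [0.5296, 0.0398, 0.1593]
eef_rot: [0.996, -0.088, 0.001, 0.0]
contact_force: [-0.7, -1.6, 4.1]
opening: 0.13
```

```bash
python3 -c "
from plan import *
show()"
```

```text
t 6.92 q [-0.19  0.73  0.04  1.95 -0.05  0.46 -1.86] pos [0.5296 0.0398 0.1593] yaw -10.08 tilt 0.08 F [-0.7 -1.6  4.1] M [-0.29  0.2   0.06] open mm 11.5
```

The basket is down on the floor at z≈0.159, with 5 N of contact as expected. I'll open to 30 mm and rise.

>>> {"fn": "servo_tool", "kwargs": {"deltas": [{"dx": 0, "dy": 0, "dz": -0.02, "ax": 0, "ay": 0, "az": 0, "hand": 30}, {"dx": 0, "dy": 0, "dz": -0.02, "ax": 0, "ay": 0, "az": 0, "hand": 30}, {"dx": 0, "dy": 0, "dz": -0.02, "ax": 0, "ay": 0, "az": 0, "hand": 30}, {"dx": 0, "dy": 0, "dz": -0.3, "ax": 0, "ay": 0, "az": 0, "hand": 30}, {"dx": 0, "dy": 0, "dz": -0.8, "ax": 0, "ay": 0, "az": 0, "hand": 30}, {"dx": 0, "dy": 0, "dz": -1.5, "ax": 0, "ay": 0, "az": 0, "hand": 50}, {"dx": 0, "dy": 0, "dz": -2.0, "ax": 0, "ay": 0, "az": 0, "hand": 50}, {"dx": 0, "dy": 0, "dz": -2.0, "ax": 0, "ay": 0, "az": 0, "hand": 50}]}}

```text
clock: 7.92
tool_pos: [0.5306, 0.041, 0.2807]
eef_rot: [0.996, -0.087, 0.002, -0.001]
contact_force: [0.1, -0.3, -0.1]
opening: 0.566
```

```bash
python3 -c "
from plan import *
show();plan((.493,.2995,.16),1)"
```

```text
t 7.92 q [-0.2   0.54  0.06  1.84 -0.05  0.76 -1.86] pos [0.5306 0.041  0.2807] yaw -10.02 tilt 0.29 F [ 0.1 -0.3 -0.1] M [ 0.07 -0.03 -0.01] open mm 49.9
d [-1.377 -4.13   2.012] a [-0.011 -0.047 -1.837]
```

>>> {"fn": "servo_tool", "kwargs": {"deltas": [{"dx": -0.5, "dy": -0.8, "dz": 0, "ax": 0, "ay": 0, "az": -0.6, "hand": 40}, {"dx": -1.2, "dy": -1.6, "dz": 0, "ax": 0, "ay": 0, "az": -1.2, "hand": 40}, {"dx": -1.9, "dy": -2.2, "dz": 0, "ax": 0, "ay": 0, "az": -1.84, "hand": 40}, {"dx": -2.3, "dy": -2.3, "dz": 0, "ax": 0, "ay": 0, "az": -1.84, "hand": 40}, {"dx": -2.3, "dy": -2.3, "dz": 0, "ax": 0, "ay": 0, "az": -1.84, "hand": 40}]}}

```text
clock: 8.55
tool_pos: [0.4153, 0.2014, 0.2777]
eef_rot: [1.0, 0.011, -0.002, 0.001]
contact_force: [0.7, -0.3, 0.1]
opening: 0.455
```

```bash
python3 - <<'E'
from plan import *; from h import *; from fit import *
show()
for n in("scene","top"):
  p,d=eyes.snapshot(n); np.savez(f"pics/{n}4.npz",p=p,d=d)
  C=cloud(n,d)
  for nm,c,R,a,b in(("bail",(.529,.04),.048,.135,.18),("bar",(.492,.298),.05,.045,.085)):
    P=sel(C,c,R,a,b);
    if len(P)>5: print(n,nm,axis(P),np.percentile(P[:,2],[5,50,95]).round(3))
  P=sel(C,(.492,.298),.07,.022,.036);print("cover z",np.median(P[:,2]) if len(P) else 0,len(P))
t=np.load("pics/top4.npz")['p'];s=np.load("pics/scene4.npz")['p']
f=lambda p,x,y,w:cv2.resize(p[y:y+w,x:x+w,::-1],(560,560),interpolation=cv2.INTER_CUBIC)
cv2.imwrite("pics/t4.png",cv2.resize(np.hstack([f(t,275,185,80),f(s,295,205,80)]),(800,400)))
cv2.imwrite("pics/l4.png",f(t,200,200,80))
E
```

```text
t 8.55 q [-0.56  0.46  0.02  2.03 -0.01  0.66 -2.08] pos [0.4153 0.2014 0.2777] yaw 1.24 tilt 0.19 F [ 0.7 -0.3  0.1] M [ 0.04 -0.01 -0.04] open mm 40.1
scene bail (array([0.5251, 0.0413, 0.1551]), np.float64(-16.7834135357561), array([0.1   , 0.0326]), 173) [0.136 0.158 0.162]
scene bar (array([0.4954, 0.3   , 0.058 ]), np.float64(1.6381476581389698), array([0.0546, 0.0142]), 88) [0.051 0.059 0.063]
cover z 0.028070332030559086 1411
top bail (array([0.5292, 0.0383, 0.1526]), np.float64(171.46969191053776), array([0.1003, 0.0591]), 158) [0.136 0.157 0.163]
top bar (array([0.4929, 0.3028, 0.0563]), np.float64(178.4475195748424), array([0.0493, 0.0152]), 73) [0.049 0.056 0.066]
cover z 0.027662854704908035 749
```

View pics/t4.png

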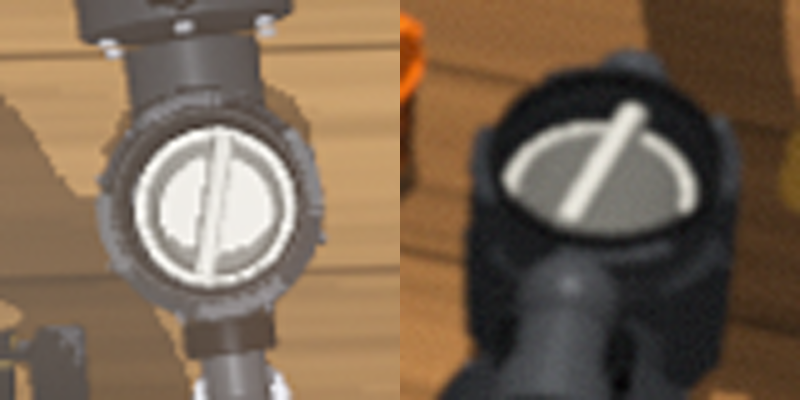

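View pics/l4.png

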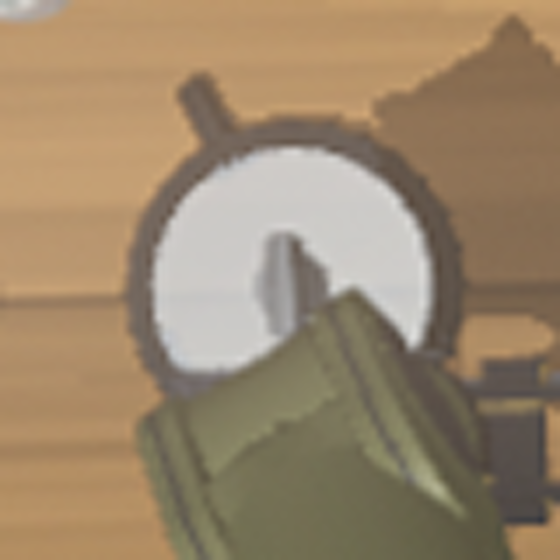

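```bash
cat > ov.py <<'E'
from h import *
def ov(n,f,x,y,w,k,c,yaw,bar,z0,out,clip=None):
  im=np.load(f)['p']; a=cv2.resize(im[y:y+w,x:x+w,::-1],None,fx=k,fy=k,interpolation=cv2.INTER_CUBIC)
  a=cv2.convertScaleAbs(a,alpha=1.3,beta=10)
  def poly(P,col): cv2.polylines(a,[np.array([((u+.5-x)*k,(v+.5-y)*k) for u,v in(proj(n,q) for q in P)]).astype(int)],True,col,1)
  T=np.linspace(0,2*np.pi,80)
  poly([(c[0]+.081*np.cos(t),c[1]+.081*np.sin(t),z0+.0115) for t in T],(0,0,255))
  def rect(x0,x1,hw,ang,z):
    ca,sa=np.cos(np.radians(ang)),np.sin(np.radians(ang))
    return [(c[0]+ca*p-sa*q,c[1]+sa*p+ca*q,z) for p,q in((x0,-hw),(x1,-hw),(x1,hw),(x0,hw))]
  poly(rect(.08,.113,.007,yaw,z0+.012),(0,255,0));poly(rect(-.08,-.113,.007,yaw,z0+.012),(0,255,0))
  poly(rect(-.025,.025,.007,bar,z0+.04),(255,0,0))
  cv2.imwrite(out,a)
E
python3 - <<'E'
from ov import *
ov("top","pics/top0.npz",200,200,85,7,(.492,.2985),26.2,1,.0185,"pics/o1.png")
ov("scene","pics/scene0.npz",385,240,85,7,(.492,.2985),26.2,1,.0185,"pics/o2.png")
E
```

```text
(no output)
```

View pics/o1.png

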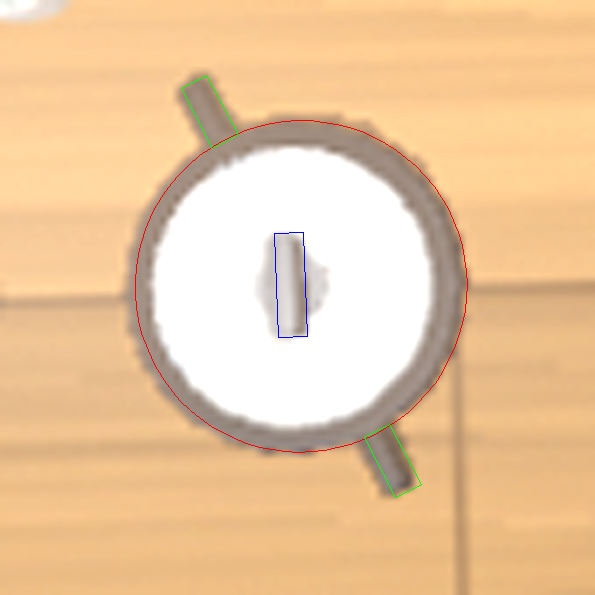

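View pics/o2.png

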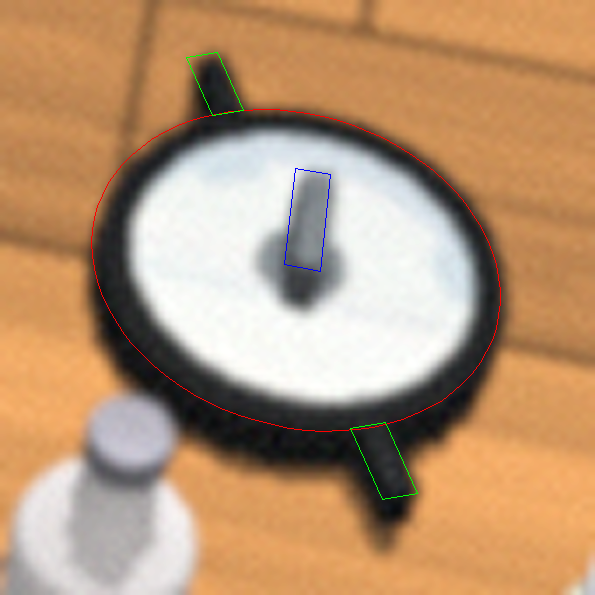

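Both overlays agree with the lid to within about 2 mm, giving centre (0.493,0.300), wings 26.5° and bar 1°. The basket is seated. I'll go to the bar now.

```bash
python3 -c "
from plan import *
show();plan((.493,.300,.10),1);plan((.493,.300,.056),1)"
```

```text
t 8.65 q [-0.56  0.46  0.02  2.02 -0.01  0.66 -2.08] pos [0.418  0.1999 0.2781] yaw 0.96 tilt 0.06 F [-0.   0.  -0.2] M [ 0.04 -0.03 -0.  ] open mm 40.2
d [ 1.279 -1.649  2.967] a [ 0.009  0.002 -0.006]
d [ 1.279 -1.65   3.7  ] a [ 0.009  0.002 -0.006]
```

>>> {"fn": "servo_tool", "kwargs": {"deltas": [{"dx": 0.5, "dy": -0.65, "dz": 0.3, "ax": 0, "ay": 0, "az": 0, "hand": 40}, {"dx": 1.0, "dy": -1.3, "dz": 0.9, "ax": 0, "ay": 0, "az": 0, "hand": 40}, {"dx": 1.28, "dy": -1.65, "dz": 1.6, "ax": 0, "ay": 0, "az": 0, "hand": 40}, {"dx": 1.28, "dy": -1.65, "dz": 2.3, "ax": 0, "ay": 0, "az": 0, "hand": 40}, {"dx": 1.28, "dy": -1.65, "dz": 2.8, "ax": 0, "ay": 0, "az": 0, "hand": 40}, {"dx": 1.28, "dy": -1.65, "dz": 3.0, "ax": 0, "ay": 0, "az": 0, "hand": 40}, {"dx": 1.28, "dy": -1.65, "dz": 3.0, "ax": 0, "ay": 0, "az": 0, "hand": 40}], "newtons": 40}}

```text
clock: 9.52
tool_pos: [0.4932, 0.3, 0.0982]
eef_rot: [1.0, 0.008, -0.0, 0.0]
contact_force: [-0.6, -0.5, 0.2]
opening: 0.456
```

```bash
python3 - <<'E'
from plan import *; from h import *
show();plan((.493,.300,.056),1)
p,d=eyes.snapshot("scene")
cv2.imwrite(f"pics/s5.png",cv2.resize(p[190:340,340:500,::-1],None,fx=4,fy=4,interpolation=cv2.INTER_CUBIC))
E
```

```text
t 9.53 q [-0.64  0.87  0.01  1.84 -0.02  0.44 -2.16] pos [0.4932 0.3    0.0982] yaw 0.92 tilt 0.06 F [-0.6 -0.5  0.2] M [ 0.05  0.02 -0.01] open mm 40.2
d [-0.003 -0.     0.703] a [ 0.009  0.002 -0.013]
```

View pics/s5.png

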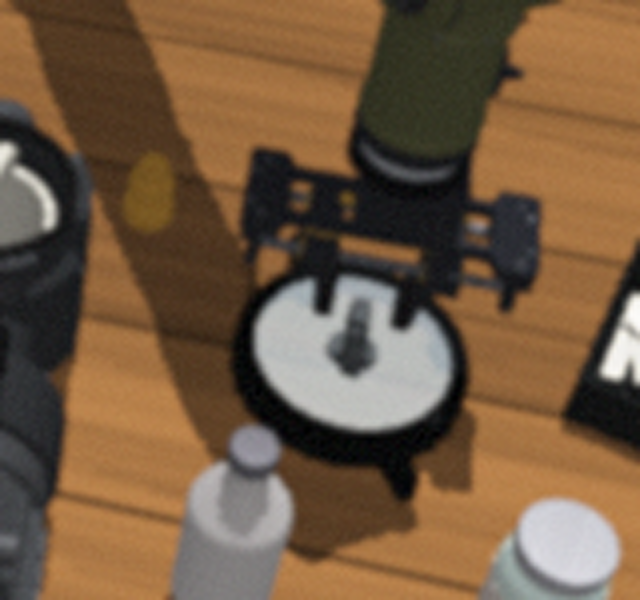

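>>> {"fn": "servo_tool", "kwargs": {"deltas": [{"dx": 0, "dy": 0, "dz": 0.3, "ax": 0, "ay": 0, "az": 0, "hand": 40}, {"dx": 0, "dy": 0, "dz": 0.6, "ax": 0, "ay": 0, "az": 0, "hand": 40}, {"dx": 0, "dy": 0, "dz": 0.7, "ax": 0, "ay": 0, "az": 0, "hand": 40}, {"dx": 0, "dy": 0, "dz": 0.7, "ax": 0, "ay": 0, "az": 0, "hand": 40}, {"dx": 0, "dy": 0, "dz": 0.7, "ax": 0, "ay": 0, "az": 0, "hand": 20}, {"dx": 0, "dy": 0, "dz": 0.7, "ax": 0, "ay": 0, "az": 0, "hand": 8}, {"dx": 0, "dy": 0, "dz": 0.7, "ax": 0, "ay": 0, "az": 0, "hand": 8}, {"dx": 0, "dy": 0, "dz": 0.7, "ax": 0, "ay": 0, "az": 0, "hand": 8}, {"dx": 0, "dy": 0, "dz": 0.7, "ax": 0, "ay": 0, "az": 0, "hand": 8}]}}

```text
clock: 10.7
tool_pos: [0.4927, 0.3013, 0.0571]
eef_rot: [1.0, 0.009, 0.0, -0.0]
contact_force: [-0.6, 0.2, 4.2]
opening: 0.154
```

```bash
python3 -c "
from plan import *
show()"
```

```text
t 10.7 q [-0.63  0.94  0.01  1.84 -0.02  0.36 -2.16] pos [0.4927 0.3013 0.0571] yaw 1.01 tilt 0.05 F [-0.6  0.2  4.2] M [0.05 0.09 0.03] open mm 13.6
```

>>> {"fn": "servo_tool", "kwargs": {"deltas": [{"dx": 0, "dy": 0, "dz": -0.2, "ax": 0, "ay": 0, "az": 0, "hand": 8}, {"dx": 0, "dy": 0, "dz": -0.6, "ax": 0, "ay": 0, "az": 0, "hand": 8}, {"dx": 0, "dy": 0, "dz": -1.2, "ax": 0, "ay": 0, "az": 0, "hand": 8}, {"dx": 0, "dy": 0, "dz": -2.0, "ax": 0, "ay": 0, "az": 0, "hand": 8}, {"dx": 0, "dy": 0, "dz": -2.8, "ax": 0, "ay": 0, "az": 0, "hand": 8}, {"dx": 0, "dy": 0, "dz": -3.4, "ax": 0, "ay": 0, "az": 0, "hand": 8}, {"dx": 0, "dy": 0, "dz": -3.7, "ax": 0, "ay": 0, "az": 0, "hand": 8}, {"dx": 0, "dy": 0, "dz": -3.7, "ax": 0, "ay": 0, "az": 0, "hand": 8}]}}

```text
clock: 11.7
tool_pos: [0.4926, 0.3009, 0.28]
eef_rot: [1.0, 0.009, 0.001, -0.0]
contact_force: [-0.5, 0.1, -4.6]
opening: 0.153
```

```bash
python3 -c "
from plan import *
show();plan((.529,.042,.281),37)"
```

```text
t 11.7 q [-0.65  0.6   0.03  1.7  -0.02  0.83 -2.16] pos [0.4926 0.3009 0.28  ] yaw 1.0 tilt 0.12 F [-0.5  0.1 -4.6] M [ 0.02 -0.01 -0.02] open mm 13.5
d [ 0.531  4.325 -0.02 ] a [-3.e-03 -2.e-02 -6.e+00]
```

>>> {"fn": "servo_tool", "kwargs": {"deltas": [{"dx": 0.03, "dy": 0.25, "dz": 0, "ax": 0, "ay": 0, "az": -0.4, "hand": 8}, {"dx": 0.1, "dy": 0.8, "dz": 0, "ax": 0, "ay": 0, "az": -1.1, "hand": 8}, {"dx": 0.18, "dy": 1.45, "dz": 0, "ax": 0, "ay": 0, "az": -2.0, "hand": 8}, {"dx": 0.26, "dy": 2.1, "dz": 0, "ax": 0, "ay": 0, "az": -3.0, "hand": 8}, {"dx": 0.34, "dy": 2.75, "dz": 0, "ax": 0, "ay": 0, "az": -4.0, "hand": 8}, {"dx": 0.42, "dy": 3.4, "dz": 0, "ax": 0, "ay": 0, "az": -4.9, "hand": 8}, {"dx": 0.48, "dy": 3.95, "dz": 0, "ax": 0, "ay": 0, "az": -5.6, "hand": 8}, {"dx": 0.52, "dy": 4.25, "dz": 0, "ax": 0, "ay": 0, "az": -6, "hand": 8}, {"dx": 0.53, "dy": 4.32, "dz": 0, "ax": 0, "ay": 0, "az": -6, "hand": 8}, {"dx": 0.53, "dy": 4.32, "dz": 0, "ax": 0, "ay": 0, "az": -6, "hand": 8}]}}

```text
clock: 12.95
tool_pos: [0.5283, 0.043, 0.278]
eef_rot: [0.948, 0.317, -0.001, -0.0]
contact_force: [0.1, -0.2, -4.3]
opening: 0.155
```

```bash
python3 - <<'E'
from plan import *
from ov import *
show()
p,d=eyes.snapshot("scene");np.savez("pics/scene6.npz",p=p,d=d)
p,d=eyes.snapshot("top");np.savez("pics/top6.npz",p=p,d=d)
t=r.get_state()["tool_pos"]
ov("top","pics/top6.npz",265,160,110,5,t[:2],62.5,37,t[2]-.0386,"pics/o3.png")
ov("scene","pics/scene6.npz",270,130,130,4,t[:2],62.5,37,t[2]-.0386,"pics/o4.png")
E
```

```text
t 12.95 q [-0.05  0.55 -0.18  1.83  0.13  0.78 -1.23] pos [0.5283 0.043  0.278 ] yaw 37.0 tilt 0.09 F [ 0.1 -0.2 -4.3] M [ 0.02 -0.01 -0.02] open mm 13.7
```

View pics/o3.png

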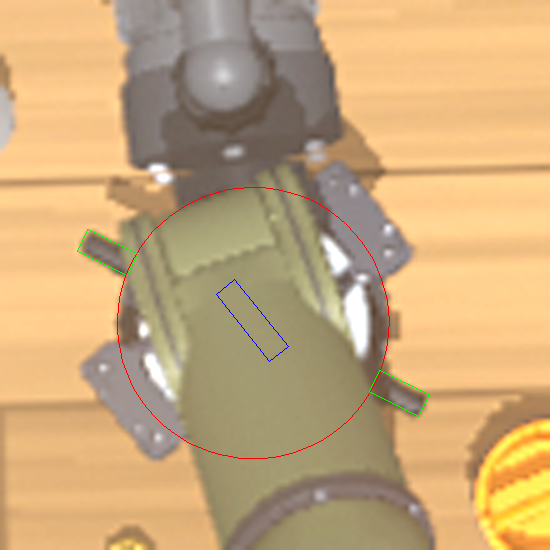

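View pics/o4.png

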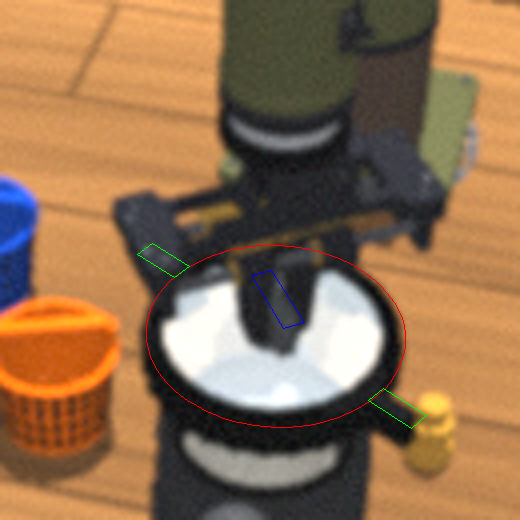

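```bash
python3 -c "
from plan import *
show();plan((.529,.0405,.226),37)"
```

```text
t 13.05 q [-0.05  0.55 -0.18  1.83  0.13  0.78 -1.23] pos [0.5285 0.0438 0.2784] yaw 37.1 tilt 0.06 F [-0.3  0.1 -3.9] M [ 0.06 -0.03 -0.01] open mm 13.5
d [-0.026  0.051  0.873] a [-0.01   0.002  0.017]
```

>>> {"fn": "servo_tool", "kwargs": {"deltas": [{"dx": -0.02, "dy": 0.03, "dz": 0.2, "ax": 0, "ay": 0, "az": 0, "hand": 8}, {"dx": -0.02, "dy": 0.05, "dz": 0.5, "ax": 0, "ay": 0, "az": 0, "hand": 8}, {"dx": -0.02, "dy": 0.05, "dz": 0.75, "ax": 0, "ay": 0, "az": 0, "hand": 8}, {"dx": -0.02, "dy": 0.05, "dz": 0.85, "ax": 0, "ay": 0, "az": 0, "hand": 8}, {"dx": -0.02, "dy": 0.05, "dz": 0.85, "ax": 0, "ay": 0, "az": 0, "hand": 8}]}}

```text
clock: 13.68
tool_pos: [0.5295, 0.0394, 0.2273]
eef_rot: [0.948, 0.318, -0.0, -0.0]
contact_force: [0.6, -0.2, -3.6]
opening: 0.157
```

```bash
python3 -c "
from plan import *
show();plan((.529,.0405,.206),37)"
```

```text
t 13.68 q [-0.06  0.62 -0.17  1.89  0.16  0.65 -1.25] pos [0.5295 0.0394 0.2273] yaw 37.03 tilt 0.05 F [ 0.6 -0.2 -3.6] M [ 0.02 -0.07  0.01] open mm 13.8
d [ 0.004 -0.019  0.354] a [-0.004  0.007  0.005]
```

>>> {"fn": "servo_tool", "kwargs": {"deltas": [{"dx": 0, "dy": -0.01, "dz": 0.05, "ax": 0, "ay": 0, "az": 0, "hand": 8}, {"dx": 0, "dy": -0.01, "dz": 0.1, "ax": 0, "ay": 0, "az": 0, "hand": 8}, {"dx": 0, "dy": -0.01, "dz": 0.15, "ax": 0, "ay": 0, "az": 0, "hand": 8}, {"dx": 0, "dy": -0.01, "dz": 0.2, "ax": 0, "ay": 0, "az": 0, "hand": 8}]}}

```text
clock: 14.18
tool_pos: [0.5294, 0.0397, 0.2156]
eef_rot: [0.948, 0.317, 0.0, 0.0]
contact_force: [0.9, -0.2, -2.9]
opening: 0.156
```

```bash
python3 -c "
from plan import *
show();plan((.529,.0405,.206),37)"
```

```text
t 14.18 q [-0.06  0.64 -0.16  1.9   0.17  0.62 -1.25] pos [0.5294 0.0397 0.2156] yaw 37.01 tilt 0.01 F [ 0.9 -0.2 -2.9] M [0.04 0.05 0.03] open mm 13.7
d [ 0.003 -0.014  0.16 ] a [ 0.002 -0.001  0.001]
```

>>> {"fn": "servo_tool", "kwargs": {"deltas": [{"dx": 0, "dy": -0.01, "dz": 0.06, "ax": 0, "ay": 0, "az": 0, "hand": 8}, {"dx": 0, "dy": -0.01, "dz": 0.11, "ax": 0, "ay": 0, "az": 0, "hand": 8}, {"dx": 0, "dy": -0.01, "dz": 0.15, "ax": 0, "ay": 0, "az": 0, "hand": 8}, {"dx": 0, "dy": -0.01, "dz": 0.15, "ax": 0, "ay": 0, "az": 0, "hand": 8}]}}

```text
clock: 14.68
tool_pos: [0.5289, 0.0402, 0.2065]
eef_rot: [0.948, 0.317, -0.0, 0.0]
contact_force: [-0.7, 0.2, -3.7]
opening: 0.157
```

```bash
python3 -c "
from plan import *
show()"
```

```text
t 14.68 q [-0.07  0.65 -0.16  1.91  0.17  0.6  -1.26] pos [0.5289 0.0402 0.2065] yaw 37.01 tilt 0.03 F [-0.7  0.2 -3.7] M [-0.01 -0.02 -0.01] open mm 13.8
```

>>> {"fn": "servo_tool", "kwargs": {"deltas": [{"dx": 0, "dy": 0, "dz": 0.03, "ax": 0, "ay": 0, "az": 0, "hand": 8}, {"dx": 0, "dy": 0, "dz": 0.06, "ax": 0, "ay": 0, "az": 0, "hand": 8}, {"dx": 0, "dy": 0, "dz": 0.06, "ax": 0, "ay": 0, "az": 0, "hand": 8}]}}

```text
clock: 15.05
tool_pos: [0.5292, 0.0403, 0.2045]
eef_rot: [0.948, 0.317, 0.001, 0.0]
contact_force: [-2.7, -0.9, 10.8]
opening: 0.155
```

```bash
python3 -c "
from plan import *
show()"
```

```text
t 15.05 q [-0.07  0.65 -0.16  1.91  0.17  0.59 -1.26] pos [0.5292 0.0403 0.2045] yaw 37.0 tilt 0.07 F [-2.7 -0.9 10.8] M [-0.15  0.72  0.06] open mm 13.7
```

The lid is on the seal, with ring level at about 0.166 against 0.167 expected. I'll release and rise.

>>> {"fn": "servo_tool", "kwargs": {"deltas": [{"dx": 0, "dy": 0, "dz": -0.03, "ax": 0, "ay": 0, "az": 0, "hand": 8}, {"dx": 0, "dy": 0, "dz": -0.03, "ax": 0, "ay": 0, "az": 0, "hand": 30}, {"dx": 0, "dy": 0, "dz": -0.03, "ax": 0, "ay": 0, "az": 0, "hand": 36}, {"dx": 0, "dy": 0, "dz": -0.03, "ax": 0, "ay": 0, "az": 0, "hand": 36}, {"dx": 0, "dy": 0, "dz": -0.3, "ax": 0, "ay": 0, "az": 0, "hand": 36}, {"dx": 0, "dy": 0, "dz": -0.8, "ax": 0, "ay": 0, "az": 0, "hand": 36}, {"dx": 0, "dy": 0, "dz": -1.2, "ax": 0, "ay": 0, "az": 0, "hand": 36}, {"dx": 0, "dy": 0, "dz": -1.2, "ax": 0, "ay": 0, "az": 0, "hand": 36}]}}

```text
clock: 16.05
tool_pos: [0.5301, 0.0404, 0.2765]
eef_rot: [0.948, 0.317, 0.002, 0.0]
contact_force: [-0.2, 0.4, 0.0]
opening: 0.409
```

```bash
cat > lid.py <<'E'
from plan import *
from ov import *; from fit import *
import sys
def look(tag,yaw,bar,z0=.167,c=(.529,.0405)):
  for n,x,y,w,k in(("scene",270,160,130,4),("top",265,160,110,5)):
    p,d=eyes.snapshot(n);np.savez(f"pics/{n}{tag}.npz",p=p,d=d)
    C=cloud(n,d);P=sel(C,c,.055,z0-.01,z0+.02)
    P2=P[np.hypot(P[:,0]-c[0],P[:,1]-c[1])>.03]
    if len(P2)>30: print(n,"cover z",np.median(P2[:,2]).round(4),len(P2))
    ov(n,f"pics/{n}{tag}.npz",x,y,w,k,c,yaw,bar,z0,f"pics/o_{n}{tag}.png")
E
python3 - <<'E'
from lid import *
show();look("7",62.5,37);
c=np.array([.529,.0405]);a=np.radians(242.5)
w=c+.095*np.array([np.cos(a),np.sin(a)])
print(w)
E
```

```text
t 16.05 q [-0.05  0.55 -0.18  1.84  0.14  0.77 -1.23] pos [0.5301 0.0404 0.2765] yaw 37.0 tilt 0.22 F [-0.2  0.4  0. ] M [ 0.01 -0.1  -0.05] open mm 36.1
scene cover z 0.1763 657
[ 0.48513388 -0.04376603]
```

View pics/o_scene7.png

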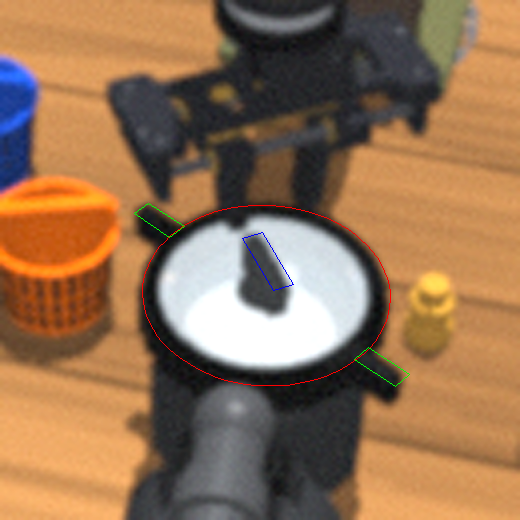

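View pics/o_top7.png

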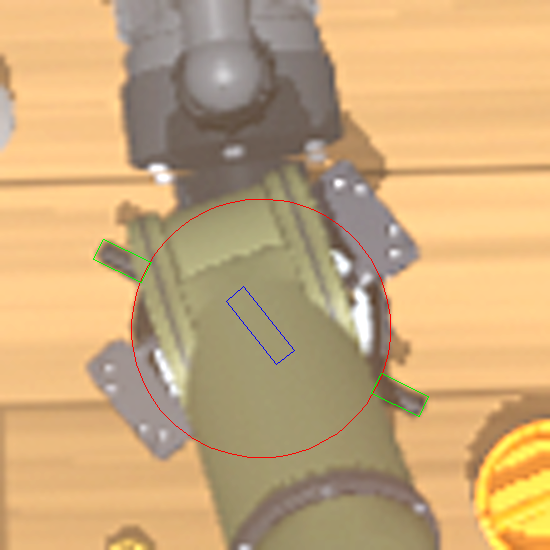

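The lid is seated: the cover top reads 0.1763, which puts lid_ring at 0.167, and the wings are at 62.5°. I'll straddle the near wing, which lies at 242.5°.

```bash
python3 -c "
from plan import *
show();plan((.4837,-.0464,.25),62.5)"
```

```text
t 16.15 q [-0.05  0.55 -0.18  1.84  0.14  0.77 -1.23] pos [0.5286 0.0402 0.2745] yaw 37.02 tilt 0.05 F [-0.1 -0.4 -0.7] M [0.03 0.02 0.01] open mm 36.0
d [-1.466  0.701  0.409] a [-4.000e-03  6.000e-03 -4.247e+00]
```

>>> {"fn": "servo_tool", "kwargs": {"deltas": [{"dx": -0.4, "dy": 0.2, "dz": 0, "ax": 0, "ay": 0, "az": -1, "hand": 32}, {"dx": -0.9, "dy": 0.45, "dz": 0.2, "ax": 0, "ay": 0, "az": -2.5, "hand": 32}, {"dx": -1.3, "dy": 0.65, "dz": 0.35, "ax": 0, "ay": 0, "az": -3.8, "hand": 32}, {"dx": -1.47, "dy": 0.7, "dz": 0.41, "ax": 0, "ay": 0, "az": -4.25, "hand": 32}, {"dx": -1.47, "dy": 0.7, "dz": 0.41, "ax": 0, "ay": 0, "az": -4.25, "hand": 32}, {"dx": -1.47, "dy": 0.7, "dz": 0.41, "ax": 0, "ay": 0, "az": -4.25, "hand": 32}]}}

```text
clock: 16.9
tool_pos: [0.4841, -0.0457, 0.2501]
eef_rot: [0.855, 0.519, 0.0, -0.0]
contact_force: [0.1, -0.6, 0.5]
opening: 0.362
```

```bash
python3 - <<'E'
from lid import *
show();plan((.4837,-.0464,.175),62.5);look("8",62.5,37)
E
```

```text
t 16.9 q [ 0.2   0.54 -0.31  1.99  0.26  0.65 -0.76] pos [ 0.4841 -0.0457  0.2501] yaw 62.51 tilt 0.04 F [ 0.1 -0.6  0.5] M [-0.07 -0.07  0.  ] open mm 31.9
d [-0.014  0.     1.252] a [-0.005 -0.004  0.002]
scene cover z 0.1763 653
top cover z 0.1754 599
```

View pics/o_scene8.png

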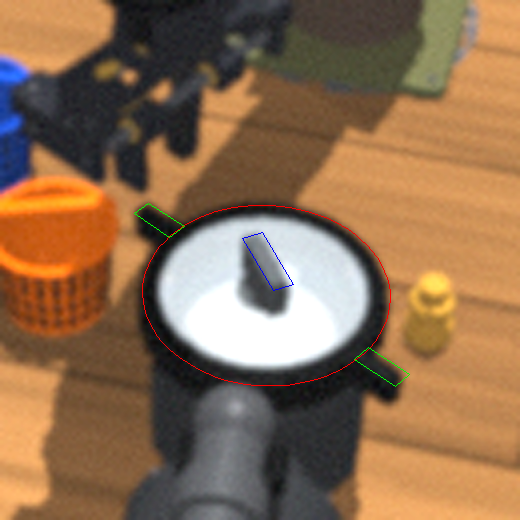

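View pics/o_top8.png

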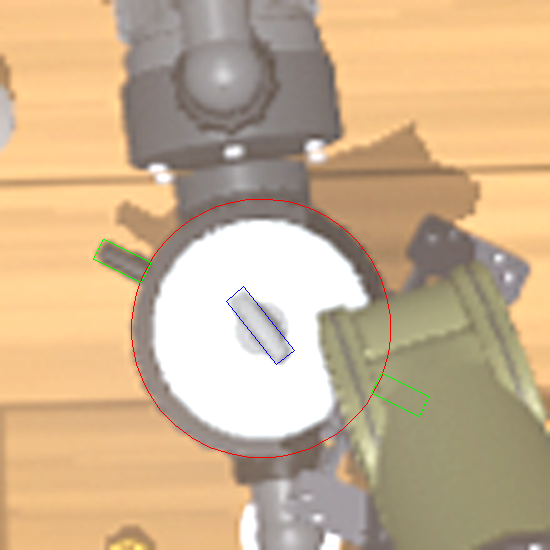

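>>> {"fn": "servo_tool", "kwargs": {"deltas": [{"dx": -0.01, "dy": 0, "dz": 0.4, "ax": 0, "ay": 0, "az": 0, "hand": 32}, {"dx": -0.01, "dy": 0, "dz": 0.8, "ax": 0, "ay": 0, "az": 0, "hand": 32}, {"dx": -0.01, "dy": 0, "dz": 1.1, "ax": 0, "ay": 0, "az": 0, "hand": 32}, {"dx": -0.01, "dy": 0, "dz": 1.25, "ax": 0, "ay": 0, "az": 0, "hand": 32}, {"dx": -0.01, "dy": 0, "dz": 1.25, "ax": 0, "ay": 0, "az": 0, "hand": 32}, {"dx": -0.01, "dy": 0, "dz": 1.25, "ax": 0, "ay": 0, "az": 0, "hand": 18}, {"dx": -0.01, "dy": 0, "dz": 1.25, "ax": 0, "ay": 0, "az": 0, "hand": 18}, {"dx": -0.01, "dy": 0, "dz": 1.25, "ax": 0, "ay": 0, "az": 0, "hand": 18}]}}

```text
clock: 18.0
tool_pos: [0.4838, -0.047, 0.1759]
eef_rot: [0.855, 0.519, 0.0, 0.0]
contact_force: [-0.9, 0.3, -0.5]
opening: 0.203
```

```bash
python3 - <<'E'
from plan import *
show()
c=np.array([.529,.0405])
for th in range(0,64,7):
  a=np.radians(242.5-th);w=c+.098*np.array([np.cos(a),np.sin(a)])
  print(th,end=' ');plan((*w,.175),62.5-th,base=((.4837,-.0464,.175),62.5))
E
```

```text
t 18.0 q [ 0.15  0.66 -0.24  2.06  0.34  0.45 -0.83] pos [ 0.4838 -0.047   0.1759] yaw 62.5 tilt 0.05 F [-0.9  0.3 -0.5] M [ 0.03 -0.08 -0.01] open mm 17.9
0 d [-0.     0.001  0.   ] a [0. 0. 0.]
7 d [ 0.012 -0.198  0.   ] a [0.    0.    1.167]
14 d [ 0.048 -0.394  0.   ] a [0.    0.    2.333]
21 d [ 0.108 -0.584  0.   ] a [0.  0.  3.5]
28 d [ 0.191 -0.766  0.   ] a [0.    0.    4.667]
35 d [ 0.295 -0.936  0.   ] a [0.    0.    5.833]
42 d [ 0.42  -1.092  0.   ] a [0. 0. 7.]
49 d [ 0.562 -1.232  0.   ] a [0.    0.    8.167]
56 d [ 0.72  -1.353  0.   ] a [0.    0.    9.333]
63 d [ 0.892 -1.454  0.   ] a [ 0.   0.  10.5]
```

>>> {"fn": "servo_tool", "kwargs": {"deltas": [{"dx": 0.0, "dy": -0.1, "dz": 0, "ax": 0, "ay": 0, "az": 0.58, "hand": 18}, {"dx": 0.01, "dy": -0.2, "dz": 0, "ax": 0, "ay": 0, "az": 1.17, "hand": 18}, {"dx": 0.03, "dy": -0.3, "dz": 0, "ax": 0, "ay": 0, "az": 1.75, "hand": 18}, {"dx": 0.05, "dy": -0.39, "dz": 0, "ax": 0, "ay": 0, "az": 2.33, "hand": 18}, {"dx": 0.08, "dy": -0.49, "dz": 0, "ax": 0, "ay": 0, "az": 2.92, "hand": 18}, {"dx": 0.11, "dy": -0.58, "dz": 0, "ax": 0, "ay": 0, "az": 3.5, "hand": 18}, {"dx": 0.11, "dy": -0.58, "dz": 0, "ax": 0, "ay": 0, "az": 3.5, "hand": 18}]}}

```text
clock: 18.88
tool_pos: [0.4559, -0.0248, 0.1757]
eef_rot: [0.935, 0.355, 0.0, 0.0]
contact_force: [0.5, 0.0, -0.9]
opening: 0.208
```

```bash
python3 - <<'E'
from plan import *
show()
s=r.get_state();d=s["tool_pos"][:2]-[.529,.0405];print(np.degrees(np.arctan2(d[1],d[0]))%360,np.hypot(*d))
c=np.array([.529,.0405])
b=np.radians(221.5);b0=c+.098*np.array([np.cos(b),np.sin(b)])
for th in (0,6,12,18,24,30,35,38):
  a=np.radians(221.5-th);w=c+.098*np.array([np.cos(a),np.sin(a)])
  print(th,end=' ');plan((*w,.175),41.5-th,base=((*b0,.175),41.5))
E
```

```text
t 18.88 q [ 0.03  0.64 -0.13  2.15  0.21  0.37 -1.11] pos [ 0.4559 -0.0248  0.1757] yaw 41.58 tilt 0.03 F [ 0.5  0.  -0.9] M [ 0.01 -0.03  0.02] open mm 18.3
221.7568292979819 0.09802765327456964
0 d [0. 0. 0.] a [0. 0. 0.]
6 d [ 0.009 -0.171  0.   ] a [0. 0. 1.]
12 d [ 0.036 -0.34   0.   ] a [0. 0. 2.]
18 d [ 0.08  -0.505  0.   ] a [0. 0. 3.]
24 d [ 0.141 -0.664  0.   ] a [0. 0. 4.]
30 d [ 0.219 -0.817  0.   ] a [0. 0. 5.]
35 d [ 0.295 -0.937  0.   ] a [0.    0.    5.833]
38 d [ 0.346 -1.006  0.   ] a [0.    0.    6.333]
```

>>> {"fn": "servo_tool", "kwargs": {"deltas": [{"dx": 0.0, "dy": -0.09, "dz": 0, "ax": 0, "ay": 0, "az": 0.5, "hand": 18}, {"dx": 0.01, "dy": -0.17, "dz": 0, "ax": 0, "ay": 0, "az": 1, "hand": 18}, {"dx": 0.02, "dy": -0.26, "dz": 0, "ax": 0, "ay": 0, "az": 1.5, "hand": 18}, {"dx": 0.04, "dy": -0.34, "dz": 0, "ax": 0, "ay": 0, "az": 2, "hand": 18}, {"dx": 0.06, "dy": -0.42, "dz": 0, "ax": 0, "ay": 0, "az": 2.5, "hand": 18}, {"dx": 0.08, "dy": -0.5, "dz": 0, "ax": 0, "ay": 0, "az": 3, "hand": 18}, {"dx": 0.08, "dy": -0.5, "dz": 0, "ax": 0, "ay": 0, "az": 3, "hand": 18}]}}

```text
clock: 19.75
tool_pos: [0.44, -0.0016, 0.1753]
eef_rot: [0.979, 0.203, 0.0, 0.001]
contact_force: [2.2, -4.7, -3.9]
opening: 0.205
```

```bash
python3 - <<'E'
from lid import *
show()
s=r.get_state();d=s["tool_pos"][:2]-[.529,.0405];print(np.degrees(np.arctan2(d[1],d[0]))%360,np.hypot(*d))
look("9",24,37,.166)
E
```

```text
t 19.75 q [-0.08  0.62 -0.03  2.2   0.07  0.32 -1.34] pos [ 0.44   -0.0016  0.1753] yaw 23.39 tilt 0.15 F [ 2.2 -4.7 -3.9] M [-0.93 -0.32  0.05] open mm 18.0
205.32236327460805 0.09845150958789912
scene cover z 0.1743 656
top cover z 0.1732 627
```

View pics/o_scene9.png

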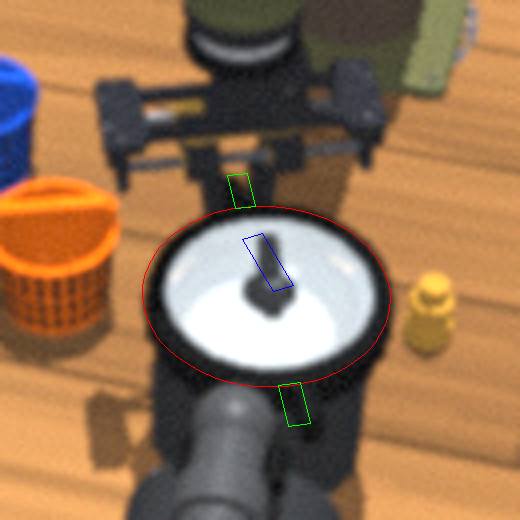

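The ring is turning, the cover is already 2 mm lower and the force is building to about 5 N. I'll go on to the stops.

```bash
python3 - <<'E'
from plan import *
c=np.array([.529,.0405])
b=np.radians(203.5);b0=c+.098*np.array([np.cos(b),np.sin(b)])
for th in (0,4,8,12,16,20,24):
  a=np.radians(203.5-th);w=c+.098*np.array([np.cos(a),np.sin(a)])
  print(th,end=' ');plan((*w,.175),23.5-th,base=((*b0,.175),23.5))
E
```

```text
0 d [0. 0. 0.] a [0. 0. 0.]
4 d [ 0.004 -0.114  0.   ] a [0.    0.    0.667]
8 d [ 0.016 -0.227  0.   ] a [0.    0.    1.333]
12 d [ 0.036 -0.34   0.   ] a [0. 0. 2.]
16 d [ 0.063 -0.45   0.   ] a [0.    0.    2.667]
20 d [ 0.099 -0.559  0.   ] a [0.    0.    3.333]
24 d [ 0.141 -0.664  0.   ] a [0. 0. 4.]
```

>>> {"fn": "servo_tool", "kwargs": {"deltas": [{"dx": 0.0, "dy": -0.06, "dz": 0, "ax": 0, "ay": 0, "az": 0.33, "hand": 18}, {"dx": 0.0, "dy": -0.11, "dz": 0, "ax": 0, "ay": 0, "az": 0.67, "hand": 18}, {"dx": 0.01, "dy": -0.17, "dz": 0, "ax": 0, "ay": 0, "az": 1, "hand": 18}, {"dx": 0.02, "dy": -0.23, "dz": 0, "ax": 0, "ay": 0, "az": 1.33, "hand": 18}, {"dx": 0.03, "dy": -0.28, "dz": 0, "ax": 0, "ay": 0, "az": 1.67, "hand": 18}, {"dx": 0.04, "dy": -0.34, "dz": 0, "ax": 0, "ay": 0, "az": 2, "hand": 18}, {"dx": 0.04, "dy": -0.34, "dz": 0, "ax": 0, "ay": 0, "az": 2, "hand": 18}]}}

```text
clock: 20.72
tool_pos: [0.4329, 0.017, 0.1751]
eef_rot: [0.995, 0.099, -0.001, 0.002]
contact_force: [1.0, -8.4, -5.0]
opening: 0.203
```

```bash
python3 - <<'E'
from plan import *
show()
s=r.get_state();d=s["tool_pos"][:2]-[.529,.0405];print(np.degrees(np.arctan2(d[1],d[0]))%360,np.hypot(*d))
E
```

```text
t 20.73 q [-0.16  0.62  0.02  2.22 -0.03  0.31 -1.49] pos [0.4329 0.017  0.1751] yaw 11.35 tilt 0.24 F [ 1.  -8.4 -5. ] M [-1.76 -0.22  0.08] open mm 17.9
193.7682379213541 0.09891193580791949
```

>>> {"fn": "servo_tool", "kwargs": {"deltas": [{"dx": 0.0, "dy": -0.06, "dz": 0, "ax": 0, "ay": 0, "az": 0.33, "hand": 18}, {"dx": 0.0, "dy": -0.11, "dz": 0, "ax": 0, "ay": 0, "az": 0.67, "hand": 18}, {"dx": 0.01, "dy": -0.17, "dz": 0, "ax": 0, "ay": 0, "az": 1, "hand": 18}, {"dx": 0.02, "dy": -0.22, "dz": 0, "ax": 0, "ay": 0, "az": 1, "hand": 18}, {"dx": 0.02, "dy": -0.25, "dz": 0, "ax": 0, "ay": 0, "az": 1, "hand": 18}, {"dx": 0.02, "dy": -0.25, "dz": 0, "ax": 0, "ay": 0, "az": 1, "hand": 18}]}}

```text
clock: 21.48
tool_pos: [0.43, 0.0306, 0.175]
eef_rot: [0.999, 0.046, -0.002, 0.003]
contact_force: [-0.9, -11.7, -4.0]
opening: 0.207
```

```bash
python3 - <<'E'
from lid import *
show()
s=r.get_state();d=s["tool_pos"][:2]-[.529,.0405];print(np.degrees(np.arctan2(d[1],d[0]))%360,np.hypot(*d))
look("10",6.5,37,.1647)
E
```

```text
t 21.48 q [-0.21  0.62  0.05  2.22 -0.08  0.3  -1.57] pos [0.43   0.0306 0.175 ] yaw 5.29 tilt 0.39 F [ -0.9 -11.7  -4. ] M [-2.46  0.11  0.04] open mm 18.2
185.7109682481966 0.09951125236608968
scene cover z 0.174 662
top cover z 0.1731 653
```

View pics/o_top10.png

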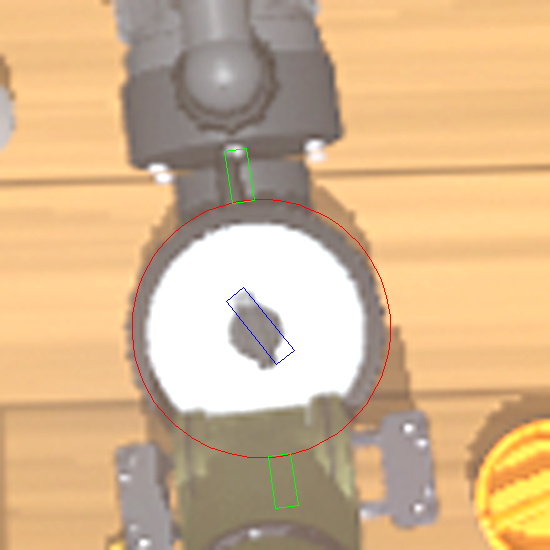

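>>> {"fn": "servo_tool", "kwargs": {"deltas": [{"dx": 0.0, "dy": -0.05, "dz": 0, "ax": 0, "ay": 0, "az": 0.2, "hand": 18}, {"dx": 0.0, "dy": -0.09, "dz": 0, "ax": 0, "ay": 0, "az": 0.2, "hand": 18}, {"dx": 0.0, "dy": -0.12, "dz": 0, "ax": 0, "ay": 0, "az": 0.2, "hand": 18}, {"dx": 0.0, "dy": -0.12, "dz": 0, "ax": 0, "ay": 0, "az": 0.2, "hand": 18}]}}

```text
clock: 22.08
tool_pos: [0.4301, 0.0316, 0.175]
eef_rot: [0.999, 0.032, -0.001, 0.006]
contact_force: [2.7, -28.4, -7.7]
opening: 0.203
```

```bash
python3 - <<'E'
from lid import *
show()
E
```

```text
t 22.07 q [-0.23  0.62  0.07  2.22 -0.09  0.3  -1.59] pos [0.4301 0.0316 0.175 ] yaw 3.65 tilt 0.72 F [  2.7 -28.4  -7.7] M [-5.9  -0.55  0.24] open mm 17.8
```

Force rose from 12 to 28 N for only 1 mm of travel, so the ring is hard on its stops. I'll ease off, open and rise clear.

>>> {"fn": "servo_tool", "kwargs": {"deltas": [{"dx": 0.0, "dy": 0.1, "dz": 0, "ax": 0, "ay": 0, "az": 0, "hand": 22}, {"dx": 0.0, "dy": 0.16, "dz": 0, "ax": 0, "ay": 0, "az": 0, "hand": 32}, {"dx": 0.0, "dy": 0.16, "dz": 0, "ax": 0, "ay": 0, "az": 0, "hand": 32}, {"dx": 0.0, "dy": 0.16, "dz": -0.3, "ax": 0, "ay": 0, "az": 0, "hand": 32}, {"dx": -0.2, "dy": 0.16, "dz": -0.9, "ax": 0, "ay": 0, "az": 0, "hand": 32}, {"dx": -0.2, "dy": 0.4, "dz": -1.6, "ax": 0, "ay": 0, "az": 0, "hand": 32}, {"dx": -0.2, "dy": 1.0, "dz": -2.2, "ax": 0, "ay": 0, "az": 0, "hand": 32}, {"dx": -0.2, "dy": 2.0, "dz": -2.4, "ax": 0, "ay": 0, "az": 0, "hand": 32}, {"dx": -0.2, "dy": 3.0, "dz": -2.4, "ax": 0, "ay": 0, "az": 0, "hand": 32}, {"dx": -0.2, "dy": 3.0, "dz": -2.4, "ax": 0, "ay": 0, "az": 0, "hand": 32}]}}

```text
clock: 23.32
tool_pos: [0.4325, -0.1424, 0.32]
eef_rot: [0.999, 0.034, 0.001, 0.001]
contact_force: [0.2, 0.5, 0.6]
opening: 0.364
```

```bash
python3 - <<'E'
from lid import *
show()
look("11",6.5,20,.1647)
for n in("scene","top"):
  C=cloud(n,np.load(f"pics/{n}11.npz")['d'])
  P=sel(C,(.529,.0405),.13,.15,.185);rr=np.hypot(*(P[:,:2]-[.529,.0405]).T);W=P[rr>.087]; print(n,"wings",axis(W))
  print("ring",circ(P[(rr>.062)&(rr<.084)]))
E
```

```text
t 23.32 q [ 0.14  0.39  0.11  1.99 -0.06  0.76 -1.22] pos [ 0.4325 -0.1424  0.32  ] yaw 3.85 tilt 0.17 F [0.2 0.5 0.6] M [ 0.08 -0.05 -0.02] open mm 32.1
scene cover z 0.1741 659
top cover z 0.173 673
scene wings (array([0.4294, 0.0278, 0.178 ]), np.float64(13.832433159986687), array([0.0276, 0.0134]), 36)
ring (array([0.53130105, 0.04215008, 0.07444237]), np.float64(0.00442695191625417), 1244)
top wings (array([0.5642, 0.046 , 0.1696]), np.float64(-173.8451181059874), array([0.3532, 0.0341]), 114)
ring (array([0.52842858, 0.04244233, 0.07203086]), np.float64(0.004885425736648631), 875)
```

View pics/o_top11.png

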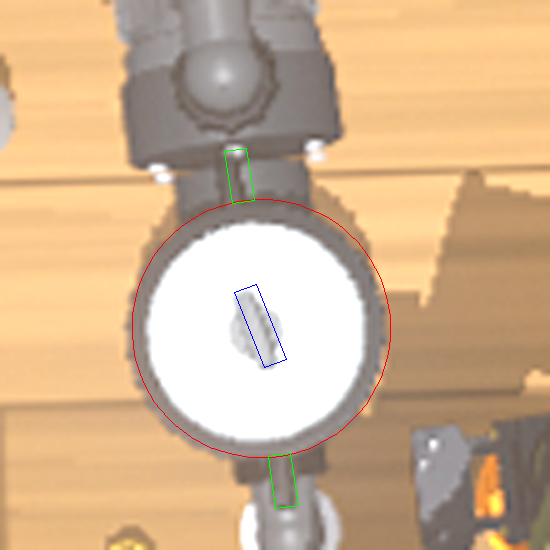

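View pics/o_scene11.png

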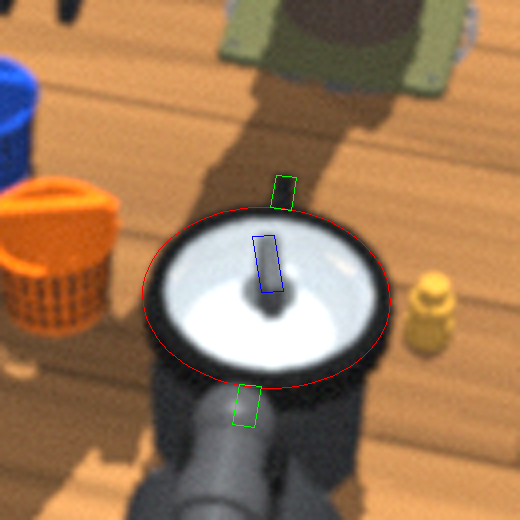

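The wings lie along the pump (6.2° against 6.5°). The cover dropped 2.3 mm to tight height, and the gripper is clear with zero force. I'll hand it in.

```bash
python3 -c "
from plan import *
print(r.finish_job());show()"
```

```text
the job is handed in; nothing more can be done
None
the job is handed in; nothing more can be done
```

The strainer is back together, with the basket in the pot and the lid on and turned tight, and the job is handed in. Handing in reports no verdict.

**What I did:**
- I lifted the white basket by its bail and stood it on the pot's floor.
- I carried the lid by its bar and lowered it with its wings at 62.5°, in line with the gaps, until it lay on the seal. Then I let go.
- I straddled the near wing and pushed the ring clockwise to its stops. I eased off and rose clear at about 23 s.

**Last checks:**
- **Basket:** before the lid went on, it looked upright and centred in the pot. It was not visible afterwards.
- **Lid height:** the cover dropped 2.3 mm from its height when first seated, which matches the 2.7 mm given for tight.
- **Stops:** the push force jumped from 12 to 28 N in 1 mm of travel, and the wings lie at about 6.2° against the pump's 6.5°. A scene-camera fit read 13.8°, but it covered only the near wing with 36 points, and the overlay on that same picture fits 6.5°.
- **Gripper:** it touched nothing, with wrist force near zero.

**Less certain:** the top view shows the lid about 3–4 mm to the +y side, while the scene view shows about 2 mm. The limit is 6 mm, and the hooks have only 4 mm of play. I did not separately measure the bystanders at the end, but there was no unexpected contact on the way.

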